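# Set out the chased plaques from their case

### The arm

A 6-joint arm with a two-finger parallel gripper is mounted at the origin on the work surface. World frame = base frame: x ahead of the robot, y to its left, z up, the work surface at z = 0. Lengths are in m, angles in rad, forces in N, time in s.
With the tool pointing down it reaches from about 0.375 to 0.975 m from the base axis. Payload 3.8 kg.
Tool frame: the origin (TCP) lies midway between the tips of the shut fingers; the grasp point (between the pads) lies 19 mm behind it; x points along the fingers, y is the direction in which the jaws open and shut, and the axes are right-handed (so a half turn about x gives the same grasp; the last joint's range is limited). The gripper opens to 85 mm and grips with 20 to 120 N. Pads are 22 mm wide; open, the fingers measure 114 mm over their backs; the gripper's body (76 mm by 85 mm) begins 54 mm behind the grasp point. The pads swing forward as they close: fully open they stand 13 mm farther back than shut.
Start: joints at [-1.159, 0.264, 1.604, -0, 1.274, -0.037], TCP at [0.293, -0.608, 0.231] pointing down, gripper open.
Joint ranges: [-2.63, 2.63], [-0.94, 2.18], [0.31, 2.57], [-1.31, 4.45], [0, 2.66], [-2.55, 2.55]. Speed limits (rad/s): [2.57, 2.57, 3.14, 3.14, 3.14, 3.14].

### API

Orientations are given as a rotation vector (axis times angle).
In Python, from workcell import read_state, read_camera, get_calibration, finish_job gives the robot as it stands. The module is installed in compiled form; this text tells all that it offers.
- The arm moves only by the shell command python3 -m creep 'ROWS' [FORCE]. ROWS is JSON, a list of rows, each a list of 3 entries, a list of its own where there are three numbers: the closure in counts, from 0 (fully open) to 255 (shut), then the shift along the world's x, y, z in mm, then the turn about the world's z in rad. In form: [[hand, [tx, ty, tz], spin], ...]. A call has exactly 8 rows; each row shifts and turns the commanded pose from where the row before left it; what a row does not reach is not made up. A row lasts 1/12 s, in which the tool goes at most 41.7 mm and 7.16 degrees, less where a joint would pass 70% of its speed; a pose out of reach is approached as far as the arm can. A call is refused whole if a number of a shift passes 41.7 or a number of a turn 0.125, either way. A call with a gripper value outside its range is refused whole. The fingers move at their own pace and stop on an object; FORCE is the grip in N (left out, the last holds). Time passes only in rows, so rows that do not move let the fingers close, or fill a call up. It gives the time, the measured TCP pose, the force and the opening at its end, in the units of the state.
- read_state(): the state, without advancing time (a new reading comes with each control period).
- read_camera(name): name is "scene" or "top" or "wrist"; returns (picture, depth): 384x512x3 uint8, blue, green, red; 384x512 float32, m along the optical axis (not along the pixel's ray), 0 where there is no reading.
- get_calibration(name): a dict with "K" (3x3 intrinsics, pixels), "eye" and "orientation" of the camera in the world. Camera axes: x right, y down, z forward; pixel columns grow to the right and rows downward; lengths in m; the calibration is good to about 2 mm. A picture is of the moment at which its call begins: read the wrist's pose just before it. get_calibration takes no time and is no camera call; for the wrist camera it gives the pose at the moment of the call.
- finish_job(): hands the job in, once; it reports no verdict.
The state is a dict: "time": time; "q": joint angles; "joint_vel": joint speeds; "joint_torque": joint torques, N m; "tool_pos": TCP position; "tcp_rot": TCP orientation; "wrist_force": force on the tool from outside, world axes, zero at the start; "torque": the same for the moment, N m; "width": opening from 0.0 (shut) to 1.0 (fully open).
Only numpy, scipy, OpenCV 4.12 (cv2) and the standard library are available. Lean on these libraries where they do the work, as an engineer would, in place of code of your own. Each camera call takes 0.05 s, during which the arm holds its last target.

### The job

Lever open the lid of the wooden plaque case with the red-handled pry blade, pushing the blade into the gap under the lid; until the lid is open nothing but the blade may touch it. With the lid open, take out every plaque and lean each one on the wooden stand, its short lower edge behind the front lip and its back against the back board, side by side. Then shut the lid fully, leave the pry blade lying on the brown leather mat, and do not disturb the other things on the bench.

Things in the scene. Friction and masses are not known exactly. Their poses are not given: they have to be found in the camera images.
- case: Fixed square wooden case, 192 x 192 mm, walls 5 mm thick, inner floor at 5 mm, side and rear walls 42 mm high. Origin: centre of its underside, z up. The front wall (own y = -96) is only 36 mm high, leaving a 7 mm gap, as wide as the case, below the shut lid (underside at 43 mm). Lid hinge along own x at y = +96, 43 mm high. Plaques lie near own x = +-38, y = +-42 mm.
- lid (a joint): Lid angle, rad: 0 shut, grows as the front edge (case's own -y side) rises, up to 1.9, leaning back past upright. Flat board 192 x 192 x 8 mm, no handle, flush with the case, 0.12 kg. A stiff hinge (0.2 N m friction) holds it wherever it is left; raising the front edge takes about 2 N.
- case_hinge (a point): Middle of the lid's hinge line, at the level of the lid's underside (fixed).
- lid_edge (a point): Middle of the lid's free front edge, on its underside, 192 mm from the hinge line; moves with the lid.
- pry: Pry blade, 0.1 kg, lies on the mat at the start. Red handle 90 long (own x -45 to 45) by 30 wide (own y) by 24 mm high (own z); then a flat steel blade 22 wide, 3 mm thick, from own x 45 to 145, at half the handle's height (own z 12). Origin: middle of the handle's underside, z up as it lies. Centre of mass about 13 mm ahead of the origin.
- pry_tip (a point): Tip of the pry blade, centre of its thickness: own (145, 0, 12) mm of the pry.
- mat: Fixed brown leather mat, 260 (own x) by 110 (own y) by 4 mm; origin at the centre of its underside. The pry's handle middle must be over it in the end, the tool lying flat.
- stand: Fixed stand, 290 mm along own y. Base 10 mm thick, own x -10 to 75; front lip x -10 to 0, top 20 mm above the bench; back board, front face x = 48.5, 12 thick, top 44 mm up. Origin on the bench under the lip's rear face, mid length. A plaque leans at about 40 degrees, 70 mm length up the slope, underside on the board's top front edge, its centre near own (31, any, 37) mm.
- plaque1: Plaque: dark wood block 70 (own x) by 46 (own y) by 12 mm (own z), 0.07 to 0.14 kg, thin brass face. Origin: centre of the block; z normal to the metal face. Starts lying face up on the case floor (origin 11 mm above the bench), 46 mm width along the case's x, about 30 mm free on either side for fingers. May be absent (None). May stand anywhere along the stand, any order, either end or face up.
- plaque2: Plaque: dark wood block 70 (own x) by 46 (own y) by 12 mm (own z), 0.07 to 0.14 kg, thin copper face. Origin: centre of the block; z normal to the metal face. Starts lying face up on the case floor (origin 11 mm above the bench), 46 mm width along the case's x, about 30 mm free on either side for fingers. May be absent (None). May stand anywhere along the stand, any order, either end or face up.
- plaque3: Plaque: dark wood block 70 (own x) by 46 (own y) by 12 mm (own z), 0.07 to 0.14 kg, thin brass face. Origin: centre of the block; z normal to the metal face. Starts lying face up on the case floor (origin 11 mm above the bench), 46 mm width along the case's x, about 30 mm free on either side for fingers. May be absent (None). May stand anywhere along the stand, any order, either end or face up.
- plaque4: Plaque: dark wood block 70 (own x) by 46 (own y) by 12 mm (own z), 0.07 to 0.14 kg, thin copper face. Origin: centre of the block; z normal to the metal face. Starts lying face up on the case floor (origin 11 mm above the bench), 46 mm width along the case's x, about 30 mm free on either side for fingers. May be absent (None). May stand anywhere along the stand, any order, either end or face up.
- mallet: Bystander, not to be disturbed: hammer with wooden handle, lying at the back of the bench.
- graver: Bystander, not to be disturbed: turned wooden handle, 44 mm across, 100 mm high, standing.
- pitch_bowl: Bystander, not to be disturbed: black bowl, 120 mm across, 50 mm high.
- oil: Bystander, not to be disturbed: amber jar, 56 mm across, 110 mm high.
Mind the look-alikes: they are no part of the job. Several things have the shape of the pry; the one meant has the colours described above.

How it is judged:
By the outcome, as a careful person would: the job done as asked, in the order asked, and still so for the second after the job is handed in, with the robot touching nothing.
Of plaque1, plaque2, plaque3, plaque4 only 2 to 4 are there at a start; the rules pass over those that are not, and their reading is None.
At some moment in a run one of pry may be knocked a few centimetres aside while the robot is not near it.
Once in a run the grip may slacken for a moment while it holds something.
It also fails if it takes over 210 s, if anything falls off the work surface, if the arm or the gripper's body presses on something with over 40 N, if the wrist force passes 120 N, or if a joint passes its speed limit or range.

## Working session

There is one attempt and no reset: what is moved stays moved. The work goes in short steps, Python scripts to look and compute and a shell command to move; the robot and the scene stay as the last step left them, time stands still between calls to the robot, and variables do not carry over. Pictures are saved under pics/ and viewed, and the job is handed in when it is done.

```bash
mkdir -p pics
cat > h.py <<'E'
import numpy as np, cv2
from scipy.spatial.transform import Rotation as R
from workcell import read_state, read_camera, get_calibration, finish_job
def cam(n):
    c=get_calibration(n); K=np.array(c["K"]);e=np.array(c["eye"]);o=np.array(c["orientation"])
    if o.shape==(3,): o=R.from_rotvec(o).as_matrix()
    return K,e,o
def ray(c,u,v,z):
    K,e,o=c; d=o@(np.linalg.inv(K)@np.array([u,v,1.])); return e+d*(z-e[2])/d[2]
def proj(c,p):
    K,e,o=c; q=K@(o.T@(np.array(p)-e)); return q[:2]/q[2]
def cloud(c,D):
    K,e,o=c; v,u=np.mgrid[:D.shape[0],:D.shape[1]]
    P=np.stack([(u-K[0,2])/K[0,0]*D,(v-K[1,2])/K[1,1]*D,D],-1)
    return P@o.T+e
E
python3 - <<'E'
from h import *
s=read_state();print({k:np.round(v,3) for k,v in s.items()})
for n in("top","scene","wrist"):
    c=get_calibration(n);print(n,c)
    p,d=read_camera(n);cv2.imwrite(f"pics/{n}0.png",p);np.save(f"{n}0.npy",d)
E
```

```text
{'time': np.float64(0.0), 'q': array([-1.159,  0.265,  1.605,  0.   ,  1.274, -0.037]), 'joint_vel': array([ 0.001, -0.   , -0.   , -0.   ,  0.001, -0.001]), 'joint_torque': array([-1.0000e-03, -5.1511e+01, -3.6732e+01, -0.0000e+00,  1.3000e-02,
       -0.0000e+00]), 'tool_pos': array([ 0.293, -0.607,  0.23 ]), 'tcp_rot': array([ 1.973,  0.453, -1.974]), 'wrist_force': array([ 0.134,  0.133, -0.121]), 'torque': array([-0.011,  0.017,  0.015]), 'width': np.float64(0.999)}
top {'K': array([[387.59354548,   0.        , 263.01165729],
       [  0.        , 387.59354548, 187.95333982],
       [  0.        ,   0.        ,   1.        ]]), 'eye': array([ 0.38344156, -0.0531175 ,  1.32064959]), 'orientation': array([-2.16792279,  2.17300166, -0.1426231 ])}
scene {'K': array([[428.09382612,   0.        , 257.91156194],
       [  0.        , 428.09382612, 193.9868071 ],
       [  0.        ,   0.        ,   1.        ]]), 'eye': array([ 1.10921445, -0.82779877,  0.95913402]), 'orientation': array([-2.20925526, -0.7632165 ,  0.33871435])}
wrist {'K': array([[277.94709069,   0.        , 256.74830177],
       [  0.        , 277.94709069, 190.4969314 ],
       [  0.        ,   0.        ,   1.        ]]), 'eye': array([ 0.36158097, -0.57343848,  0.3733544 ]), 'orientation': array([ 2.43239989, -1.528422  , -0.23936192])}
```

View pics/top0.png

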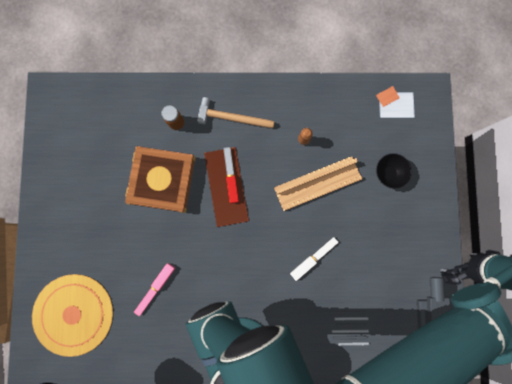

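View pics/scene0.png

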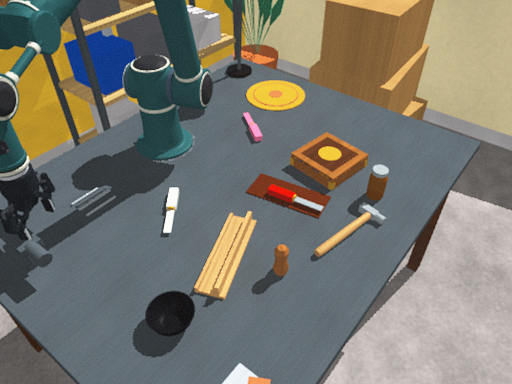

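View pics/wrist0.png

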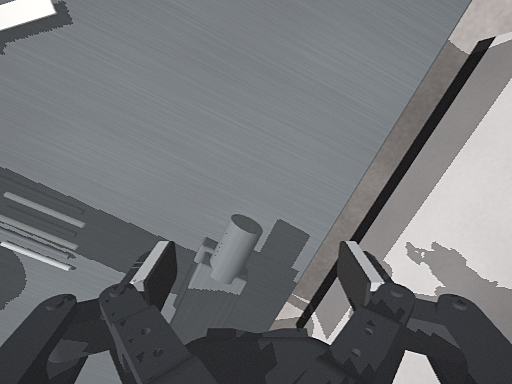

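Run:
```python
from h import *
t=cv2.imread("pics/top0.png");s=cv2.imread("pics/scene0.png")
cv2.imwrite("pics/c1.png",cv2.resize(t[130:240,110:270],None,fx=5,fy=5,interpolation=cv2.INTER_CUBIC))
cv2.imwrite("pics/c2.png",cv2.resize(s[120:230,235:395],None,fx=5,fy=5,interpolation=cv2.INTER_CUBIC))
a=cv2.resize(t[150:215,270:370],None,fx=5,fy=5,interpolation=cv2.INTER_CUBIC)
b=cv2.resize(s[205:305,185:265],None,fx=3.25,fy=3.25,interpolation=cv2.INTER_CUBIC)
cv2.imwrite("pics/c3.png",np.hstack([a,b]))
```

```text
(no output)
```

View pics/c1.png

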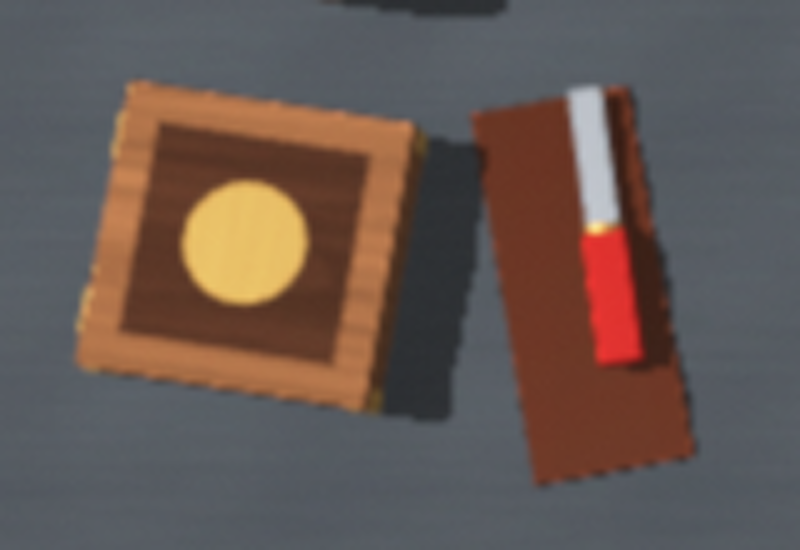

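View pics/c2.png

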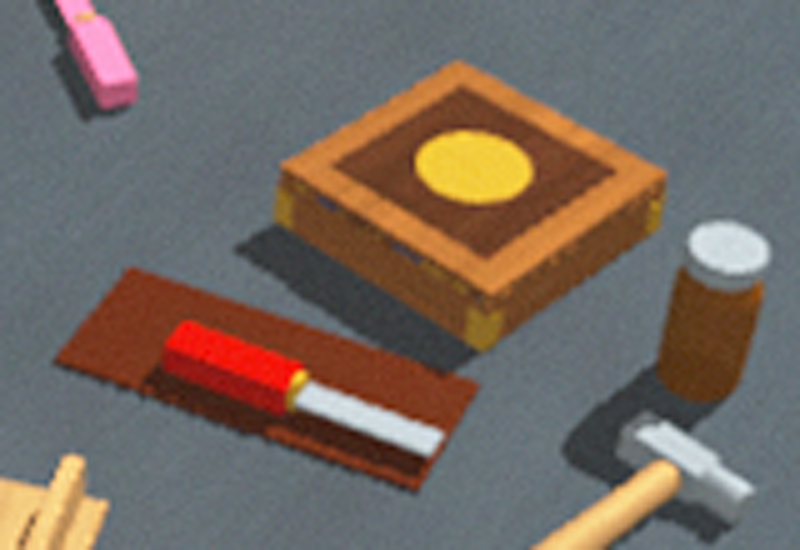

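View pics/c3.png

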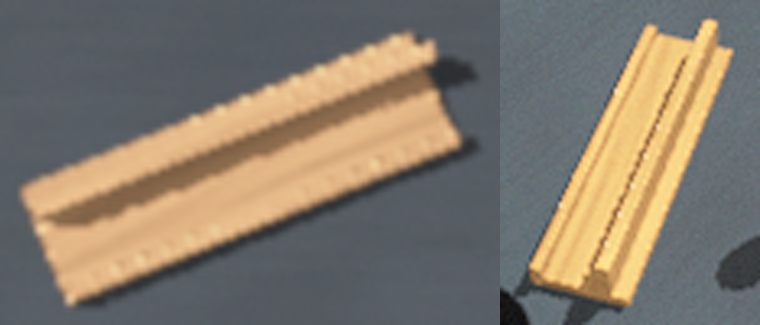

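```bash
cat > meas.py <<'E'
from h import *
def rect(m,c,z,n=1):
    cs,_=cv2.findContours(m.astype(np.uint8),cv2.RETR_EXTERNAL,cv2.CHAIN_APPROX_NONE)
    k=max(cs,key=cv2.contourArea)[:,0,:]
    P=np.array([ray(c,u,v,z)[:2] for u,v in k],np.float32)*1000
    return cv2.minAreaRect(P),k.mean(0)
if __name__=="__main__":
    t=cv2.imread("pics/top0.png");c=cam("top");d=np.load("top0.npy");P=cloud(c,d)*1000
    hsv=cv2.cvtColor(t,cv2.COLOR_BGR2HSV);H,S,V=cv2.split(hsv)
    reg=lambda u0,u1,v0,v1:np.fromfunction(lambda v,u:(u>=u0)&(u<u1)&(v>=v0)&(v<v1),H.shape)
    red=(S>200)&(V>150)&((H<5)|(H>175))&reg(200,260,140,230);r,k=rect(red,c,.028);print("red",r,k,np.median(P[red],0))
    bl=(S<60)&(V>140)&reg(200,260,140,230);r,k=rect(bl,c,.0175);print("blade",r,k,np.median(P[bl],0))
    mat=(S>130)&reg(203,252,140,230);r,k=rect(mat,c,.004);print("mat",r,cv2.boxPoints(r),k)
    case=(P[...,2]>45)&(P[...,2]<60)&reg(110,205,140,215);r,k=rect(case,c,.051);print("lid",r,cv2.boxPoints(r),k, np.median(P[case],0))
    st=(S>70)&(H<25)&reg(270,370,150,215);r,k=rect(st,c,.03);print("stand",r,cv2.boxPoints(r),k)
    bd=(P[...,2]>36)&(P[...,2]<60)&reg(270,370,150,215);r,k=rect(bd,c,.044);print("board",r,cv2.boxPoints(r),k,np.median(P[bd],0))
E
python3 meas.py
```

```text
red ((527.9688110351562, 27.48867416381836), (86.14815521240234, 27.021512985229492), 9.065879821777344) [232.41791045 189.23880597] [531.50368765  28.30442916  28.79393293]
blade ((627.0623168945312, 43.37169647216797), (95.38426971435547, 23.003875732421875), 7.979892253875732) [228.08064516 160.93548387] [626.78461561  43.42682833  17.9944586 ]
mat ((540.4705200195312, 51.104896545410156), (255.86306762695312, 108.0573959350586), 10.56878662109375) [[404.79956   80.75236 ]
 [424.61902  -25.471899]
 [676.1415    21.457436]
 [656.322    127.681694]] [226.60869565 182.76679842]
lid ((563.4082641601562, 267.0237121582031), (194.04994201660156, 191.70278930664062), 81.12112426757812) [[453.73004 185.95569]
 [643.1357  156.36711]
 [673.0865  348.09174]
 [483.68085 377.6803 ]] [159.19026549 178.25221239] [562.25552401 266.34828939  52.69506015]
stand ((550.0263061523438, -264.13275146484375), (87.05490112304688, 298.5692138671875), 21.819929122924805) [[ 454.1296   -141.72215 ]
 [ 565.10504  -418.90085 ]
 [ 645.923    -386.54333 ]
 [ 534.9476   -109.364655]] [318.32178218 182.7029703 ]
board ((572.7337646484375, -255.86062622070312), (12.482200622558594, 289.0207214355469), 21.779329299926758) [[ 513.32007 -123.9811 ]
 [ 620.5563  -392.37143]
 [ 632.14746 -387.74014]
 [ 524.91125 -119.34982]] [317.0304878  175.16463415] [ 573.25502404 -255.79736864   44.60690358]
```

```bash
cat > st.py <<'E'
from h import *
def st():
    s=read_state();Rm=R.from_rotvec(s["tcp_rot"]).as_matrix()
    print("t %.2f"%s["time"],"pos",np.round(np.array(s["tool_pos"])*1000,1),"jaw yaw %.3f"%np.arctan2(Rm[1,1],Rm[0,1]),"xaxis",np.round(Rm[:,0],3),"F",np.round(s["wrist_force"],1),"w %.3f"%s["width"],"q",np.round(s["q"],2))
    return s
if __name__=="__main__":
    s=st();K,e,o=cam("wrist");print("cam z",o[:,2].round(3),"off",((e-s["tool_pos"])*1000).round(0))
E
python3 st.py
```

```text
t 0.15 pos [ 292.6 -607.6  230.2] jaw yaw -1.122 xaxis [-0.001  0.002 -1.   ] F [ 0.5  0.8 -0.3] w 1.001 q [-1.16  0.26  1.61 -0.    1.27 -0.04]
cam z [-0.273 -0.13  -0.953] off [ 69.  34. 143.]
```

Run:
```python
from h import *
s=cv2.imread("pics/scene0.png").astype(float);c=cam("scene")
C=np.array([563.4,267.0]);a=np.radians(-8.88);ex=np.array([np.cos(a),np.sin(a)]);ey=np.array([-ex[1],ex[0]])
g=s.mean(2).astype(np.float32)
for name,n,tt in(("-y",-ey,ex),("+x",ex,ey)):
    print(name)
    for z in range(54,-8,-3):
        r=[];
        for u in np.linspace(-75,75,40):
            p=np.append(C+n*96+tt*u,z)/1000; q=proj(c,p); r.append(cv2.getRectSubPix(s.astype(np.float32),(1,1),tuple(q))[0,0])
        print(z,np.mean(r,0).round(0))
cv2.imwrite("pics/c4.png",cv2.resize(s[125:195,285:375],None,fx=8,fy=8,interpolation=cv2.INTER_NEAREST))
```

```text
-y
54 [ 52. 106. 172.]
51 [ 43.  81. 131.]
48 [ 41.  68. 103.]
45 [43. 68. 97.]
42 [ 43.  69. 101.]
39 [ 39.  68. 106.]
36 [ 37.  67. 107.]
33 [ 36.  66. 107.]
30 [ 37.  67. 108.]
27 [ 37.  68. 109.]
24 [ 37.  68. 109.]
21 [ 37.  67. 108.]
18 [ 37.  67. 107.]
15 [ 37.  67. 108.]
12 [ 38.  69. 111.]
9 [ 37.  69. 112.]
6 [ 40.  68. 107.]
3 [48. 66. 93.]
0 [57. 63. 74.]
-3 [62. 61. 61.]
-6 [63. 61. 57.]
+x
54 [ 53. 109. 175.]
51 [ 46.  91. 148.]
48 [ 41.  79. 127.]
45 [ 39.  73. 118.]
42 [ 38.  71. 114.]
39 [ 38.  70. 111.]
36 [ 37.  69. 109.]
33 [ 37.  68. 109.]
30 [ 37.  69. 111.]
27 [ 37.  69. 111.]
24 [ 38.  69. 111.]
21 [ 37.  69. 108.]
18 [ 37.  67. 107.]
15 [ 36.  67. 107.]
12 [ 36.  66. 107.]
9 [ 39.  68. 105.]
6 [ 53.  74. 102.]
3 [ 75.  85. 100.]
0 [97. 97. 99.]
-3 [111. 106. 100.]
-6 [117. 111. 101.][ WARN:0@0.953] global loadsave.cpp:1063 imwrite_ Unsupported depth image for selected encoder is fallbacked to CV_8U.
```

View pics/c4.png

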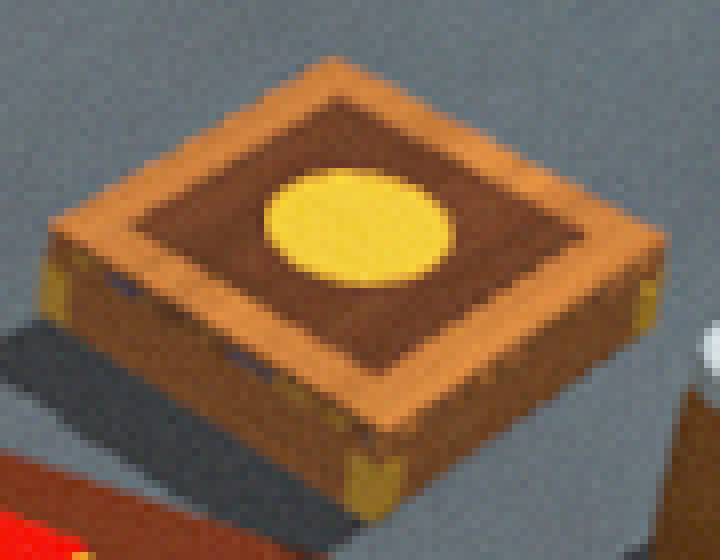

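```bash
for i in 1 2 3; do python3 -m creep '[[0,[10.2,26.5,-3],-0.0122],[0,[10.2,26.5,-3],-0.0122],[0,[10.2,26.5,-3],-0.0122],[0,[10.2,26.5,-3],-0.0122],[0,[10.2,26.5,-3],-0.0122],[0,[10.2,26.5,-3],-0.0122],[0,[10.2,26.5,-3],-0.0122],[0,[10.2,26.5,-3],-0.0122]]' 100; done; python3 st.py
python3 - <<'E'
from h import *
p,d=read_camera("wrist");cv2.imwrite("pics/w1.png",p);np.save("w1.npy",d)
E
```

```text
time: 0.82
tool_pos: [0.3745, -0.3946, 0.2068]
tcp_rot: [2.031, 0.36, -2.031]
wrist_force: [1.4, 0.7, 1.0]
width: 1.0
time: 1.48
tool_pos: [0.4561, -0.1827, 0.1829]
tcp_rot: [2.087, 0.265, -2.087]
wrist_force: [0.5, -0.1, -1.1]
width: 1.003
time: 2.15
tool_pos: [0.5377, 0.0293, 0.1589]
tcp_rot: [2.14, 0.167, -2.141]
wrist_force: [1.2, -0.4, -0.5]
width: 1.001
t 2.15 pos [537.7  29.3 158.9] jaw yaw -1.415 xaxis [-0. -0. -1.] F [ 1.2 -0.4 -0.5] w 1.001 q [ 0.01  0.06  1.97 -0.    1.1   1.42]
cam z [-0.299 -0.047 -0.953] off [ 76.  13. 143.]
```

View pics/w1.png

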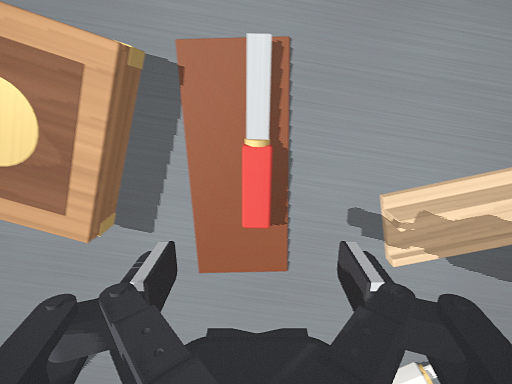

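Run:
```python
from meas import *
t=cv2.imread("pics/w1.png");c=cam("wrist");d=np.load("w1.npy");P=cloud(c,d)*1000
H,S,V=cv2.split(cv2.cvtColor(t,cv2.COLOR_BGR2HSV))
red=(S>200)&(V>120)&((H<5)|(H>175));r,k=rect(red,c,.028);print("red",r,k,np.median(P[red],0))
bl=(S<60)&(V>170)&(np.arange(384)[:,None]<150)&(np.arange(512)[None]>220)&(np.arange(512)[None]<300);r,k=rect(bl,c,.0175);print("blade",r,k)
cv2.imwrite("pics/w1c.png",cv2.resize(t[30:250,60:190],None,fx=2.7,fy=2.7,interpolation=cv2.INTER_CUBIC))
```

```text
Traceback (most recent call last):
  File "meas.py", line 4, in rect
    k=max(cs,key=cv2.contourArea)[:,0,:]
      ~~~^^^^^^^^^^^^^^^^^^^^^^^^
ValueError: max() iterable argument is empty
```

Run:
```python
from meas import *
t=cv2.imread("pics/w1.png");c=cam("wrist");d=np.load("w1.npy");P=cloud(c,d)*1000
H,S,V=cv2.split(cv2.cvtColor(t,cv2.COLOR_BGR2HSV));print(H[187,257],S[187,257],V[187,257])
red=(S>170)&(V>150)&((H<5)|(H>170));r,k=rect(red,c,.028);print("red",r,k,np.median(P[red],0))
bl=(S<60)&(V>170)&(np.arange(384)[:,None]<150)&(np.arange(512)[None]>220)&(np.arange(512)[None]<300);r,k=rect(bl,c,.0175);print("blade",r,k)
cv2.imwrite("pics/w1c.png",cv2.resize(t[30:250,60:190],None,fx=2.7,fy=2.7,interpolation=cv2.INTER_CUBIC))
```

```text
1 166 243
red ((531.11376953125, 24.727115631103516), (25.497161865234375, 91.89698028564453), 86.40433502197266) [266.18025751 192.67811159] [533.05686487  22.94718679  28.01615123]
blade ((627.1974487304688, 47.48129653930664), (95.73576354980469, 22.906829833984375), 8.254961013793945) [257.6381323   85.36964981]
```

View pics/w1c.png

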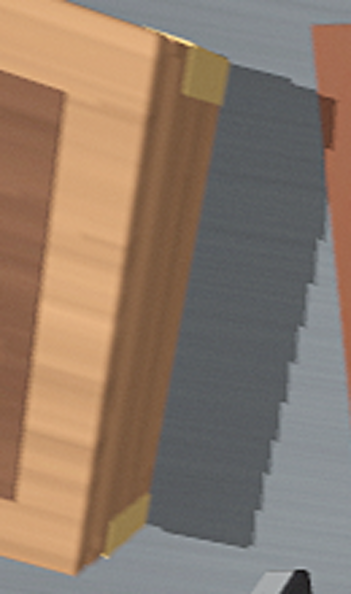

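Run:
```python
from meas import *
t=cv2.imread("pics/w1.png");c=cam("wrist")
H,S,V=cv2.split(cv2.cvtColor(t,cv2.COLOR_BGR2HSV))
red=(S>150)&(V>200)&((H<6)|(H>170));r,k=rect(red,c,.028);print("red",r,k)
```

```text
red ((531.4100952148438, 34.62853240966797), (88.23646545410156, 28.244667053222656), 8.006497383117676) [255.55399061 185.97652582]
```

```bash
python3 - <<'E'
from meas import *
c=cam("wrist");print(c[1],c[2]);print(ray(c,255.5,186,.028)); 
from st import st; st()
E
python3 st.py
```

```text
[0.61461899 0.04572311 0.30191209] [[ 0.15509821 -0.94184874 -0.29810316]
 [-0.98789399 -0.14883374 -0.04374902]
 [-0.00316284  0.30127972 -0.95353056]]
[0.53357593 0.03517572 0.028     ]
t 2.20 pos [539.2  33.4 158.5] jaw yaw -1.415 xaxis [ 0.001  0.004 -1.   ] F [1.  2.2 0.4] w 1.003 q [0.01 0.07 1.97 0.   1.1  1.43]
t 2.20 pos [539.2  33.4 158.5] jaw yaw -1.415 xaxis [ 0.001  0.004 -1.   ] F [1.  2.2 0.4] w 1.003 q [0.01 0.07 1.97 0.   1.1  1.43]
cam z [-0.298 -0.044 -0.954] off [ 75.  12. 143.]
```

```bash
python3 -m creep '[[0,[0,0,0],0],[0,[0,0,0],0],[0,[0,0,0],0],[0,[0,0,0],0],[0,[0,0,0],0],[0,[0,0,0],0],[0,[0,0,0],0],[0,[0,0,0],0]]'
cat > wr.py <<'E'
import sys
from meas import *
from st import st
s=st();c=cam("wrist");p,d=read_camera("wrist");cv2.imwrite(f"pics/{sys.argv[1]}.png",p);np.save(f"{sys.argv[1]}.npy",d);np.save("wc.npy",np.array([0]))
H,S,V=cv2.split(cv2.cvtColor(p,cv2.COLOR_BGR2HSV))
z=float(sys.argv[2]) if len(sys.argv)>2 else .028
red=(S>150)&(V>150)&((H<6)|(H>170))
if red.sum()>50:
    r,k=rect(red,c,z);print("red",r,k)
    bl=(S<60)&(V>170)&(np.arange(384)[:,None]<150)&(np.arange(512)[None]>220)&(np.arange(512)[None]<300)
    if bl.sum()>50: r,k=rect(bl,c,z-.0105);print("blade",r,k)
E
python3 wr.py w2
```

```text
time: 2.87
tool_pos: [0.5377, 0.0274, 0.1594]
tcp_rot: [2.141, 0.166, -2.14]
wrist_force: [-0.9, -0.8, 1.1]
width: 1.0
t 2.87 pos [537.7  27.4 159.4] jaw yaw -1.416 xaxis [ 0.  0. -1.] F [-0.9 -0.8  1.1] w 1.000 q [0.   0.06 1.97 0.   1.1  1.42]
red ((529.9912109375, 28.71059799194336), (91.23768615722656, 29.449203491210938), 7.894583225250244) [254.97260274 185.20547945]
blade ((625.0602416992188, 41.94844436645508), (95.34642791748047, 22.52754783630371), 7.814858436584473) [256.89370079  86.07086614]
```

```bash
python3 -m creep '[[0,[0,1,-25],-0.01],[0,[0,1,-30],-0.007],[0,[0,0.4,-30],0],[0,[0,0,-26],0],[0,[0,0,-20],0],[0,[0,0,-12],0],[0,[0,0,-7],0],[0,[0,0,-3],0]]';python3 -m creep '[[0,[0,0,0],0],[0,[0,0,0],0],[255,[0,0,0],0],[255,[0,0,0],0],[255,[0,0,0],0],[255,[0,0,0],0],[255,[0,0,0],0],[255,[0,0,0],0]]' 100; python3 -m creep '[[255,[0,0,0],0],[255,[0,0,0],0],[255,[0,0,0],0],[255,[0,0,0],0],[255,[0,0,0],0],[255,[0,0,0],0],[255,[0,0,0],0],[255,[0,0,0],0]]' 100;python3 wr.py w3
```

```text
time: 3.58
tool_pos: [0.5373, 0.0302, 0.0055]
tcp_rot: [2.148, 0.15, -2.151]
wrist_force: [0.8, -0.3, -0.4]
width: 0.998
time: 4.25
tool_pos: [0.5385, 0.0302, 0.0072]
tcp_rot: [2.151, 0.15, -2.148]
wrist_force: [-0.0, -0.4, 4.0]
width: 0.329
time: 4.92
tool_pos: [0.5384, 0.0302, 0.0072]
tcp_rot: [2.151, 0.15, -2.148]
wrist_force: [-0.7, -0.2, 5.1]
width: 0.329
t 4.92 pos [538.4  30.2   7.2] jaw yaw -1.432 xaxis [ 0.001 -0.    -1.   ] F [-0.7 -0.2  5.1] w 0.329 q [ 0.01  0.26  2.08 -0.    0.81  1.44]
red ((536.695556640625, 31.200725555419922), (84.93006896972656, 29.327922821044922), 7.9653706550598145) [255.70332481 257.69309463]
blade ((623.5399780273438, 43.24607467651367), (61.59807205200195, 22.221803665161133), 7.968554496765137) [256.36616162  72.99494949]
```

View pics/w3.png

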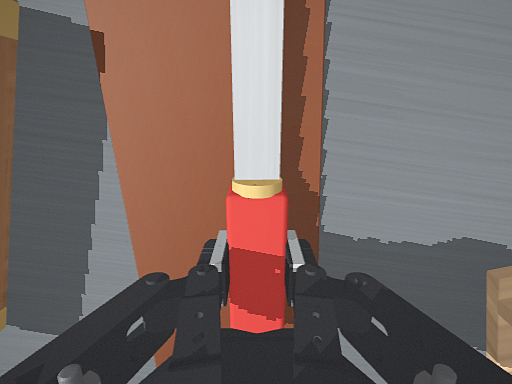

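```bash
python3 -m creep '[[255,[0,0,8],0],[255,[0,0,15],0],[255,[0,-1.5,20],0.06],[255,[-1.5,-1.5,12],0.1],[255,[-1.5,-2,5],0.107],[255,[-1.5,-2,3],0.107],[255,[-1.5,-2,0],0.107],[255,[-1.5,-2,0],0.107]]' 100;python3 -m creep '[[255,[-1.5,-2,0],0.107],[255,[-1.5,-2,0],0.107],[255,[-1.5,-2,0],0.107],[255,[-1.5,-2,0],0.107],[255,[-1.2,-2,0],0.107],[255,[-1,-2,0],0.1],[255,[0,0,0],0.054],[255,[0,0,0],0]]' 100;python3 -m creep '[[255,[0,0,0],0],[255,[0,0,0],0],[255,[0,0,0],0],[255,[0,0,0],0],[255,[0,0,0],0],[255,[0,0,0],0],[255,[0,0,0],0],[255,[0,0,0],0]]' 100; python3 wr.py w4 .09;python3 - <<'E'
from h import *
p,d=read_camera("top");cv2.imwrite("pics/t4.png",p);np.save("t4.npy",d)
p,d=read_camera("scene");cv2.imwrite("pics/s4.png",p);np.save("s4.npy",d)
E
```

```text
time: 5.63
tool_pos: [0.5299, 0.0192, 0.0697]
tcp_rot: [1.795, 0.688, -1.795]
wrist_force: [-0.4, -0.4, -0.6]
width: 0.33
time: 6.3
tool_pos: [0.5214, 0.0072, 0.0691]
tcp_rot: [1.321, 1.133, -1.322]
wrist_force: [0.3, 0.2, -0.8]
width: 0.329
time: 6.97
tool_pos: [0.522, 0.0073, 0.0693]
tcp_rot: [1.322, 1.132, -1.322]
wrist_force: [-0.3, -0.2, -1.1]
width: 0.33
t 6.97 pos [522.    7.3  69.3] jaw yaw -0.155 xaxis [-0.  0. -1.] F [-0.3 -0.2 -1.1] w 0.330 q [-0.03  0.14  2.08 -0.    0.92  0.12]
red ((520.8342895507812, 7.1184234619140625), (84.97908020019531, 29.41523551940918), 80.85255432128906) [256.59850374 255.79551122]
blade ((534.3991088867188, 93.80636596679688), (61.574501037597656, 22.382667541503906), 81.09318542480469) [256.41161616  72.99494949]
```

View pics/w4.png

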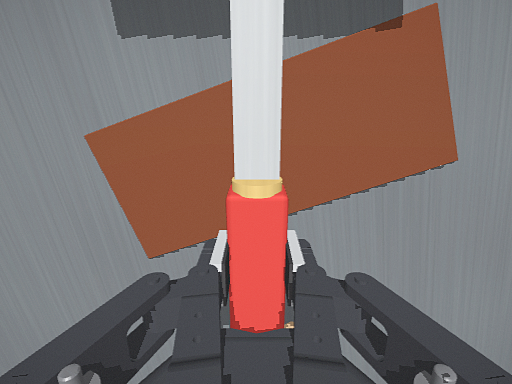

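View pics/s4.png

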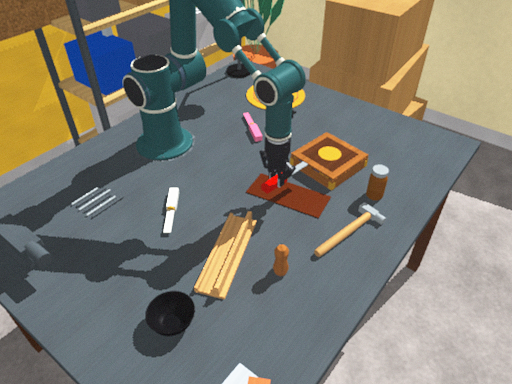

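```bash
python3 -m creep '[[255,[0,0,-8],0],[255,[0,0,-12],0],[255,[0,0,-10],0],[255,[0,0,-6],0],[255,[0.5,0,-2.6],0],[255,[0,0,0],0],[255,[0,0,0],0],[255,[0,0,0],0]]' 100;python3 st.py; python3 -m creep '[[255,[0.8,5,0],0],[255,[1,6,0],0],[255,[1,6,0],0],[255,[0.9,6,0],0],[255,[0.8,5,0],0],[255,[0.8,4.5,0],0],[255,[0.8,4.5,0],0],[255,[0.5,4,0],0]]' 100; python3 st.py
```

```text
time: 7.78
tool_pos: [0.5229, 0.0072, 0.0309]
tcp_rot: [1.323, 1.132, -1.322]
wrist_force: [0.1, 0.1, -1.1]
width: 0.328
t 7.78 pos [522.9   7.2  30.9] jaw yaw -0.155 xaxis [ 0.001 -0.    -1.   ] F [ 0.1  0.1 -1.1] w 0.328 q [-0.03  0.19  2.1   0.    0.85  0.12]
cam z [-0.047 -0.299 -0.953] off [ 11.  77. 143.]
time: 8.45
tool_pos: [0.5292, 0.0489, 0.0307]
tcp_rot: [1.322, 1.132, -1.322]
wrist_force: [0.1, -0.1, -1.1]
width: 0.327
t 8.45 pos [529.2  48.9  30.7] jaw yaw -0.154 xaxis [ 0. -0. -1.] F [ 0.1 -0.1 -1.1] w 0.327 q [ 0.05  0.21  2.08 -0.    0.85  0.2 ]
cam z [-0.047 -0.299 -0.953] off [ 11.  77. 143.]
```

```bash
python3 -m creep '[[255,[0.4,3,0],0],[255,[0.5,3,0],0],[255,[0.5,3,0],0],[255,[0.4,3,0],0],[255,[0,1,0],0],[255,[0,0,0],0],[255,[0,0,0],0],[255,[0,0,0],0]]' 100; python3 wr.py w5
```

```text
time: 9.12
tool_pos: [0.5308, 0.0611, 0.0307]
tcp_rot: [1.322, 1.132, -1.322]
wrist_force: [-0.3, 0.6, -1.4]
width: 0.33
t 9.12 pos [530.8  61.1  30.7] jaw yaw -0.155 xaxis [-0. -0. -1.] F [-0.3  0.6 -1.4] w 0.330 q [ 0.07  0.21  2.08 -0.    0.85  0.22]
red ((527.3455810546875, 46.23072814941406), (101.2144546508789, 35.158058166503906), 80.91020965576172) [256.6525 255.725 ]
blade ((542.4942016601562, 142.03683471679688), (57.72886657714844, 26.673479080200195), 81.05813598632812) [256.24545455  90.25151515]
```

View pics/w5.png

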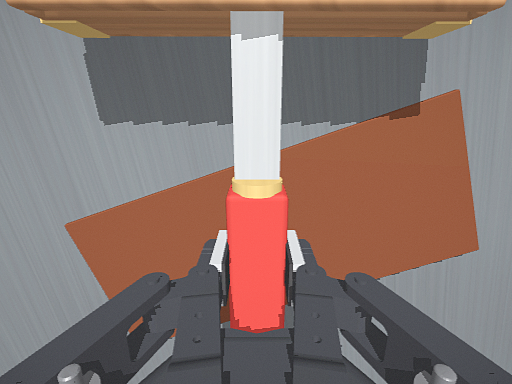

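```bash
python3 -m creep '[[255,[0,0,4],0],[255,[0,0.2,6],0],[255,[0,0.3,6],0],[255,[0.1,0.6,6],0],[255,[0.1,0.8,6],0],[255,[0.2,1,6],0],[255,[0.2,1.2,6],0],[255,[0.3,1.5,6],0]]' 100; python3 st.py; python3 -m creep '[[255,[0.2,1.6,5.5],0],[255,[0.3,1.8,5.5],0],[255,[0.3,1.9,5.2],0],[255,[0.3,2,5.1],0],[255,[0.3,2.1,5],0],[255,[0.4,2.3,5],0],[255,[0.4,2.4,5],0],[255,[0.4,2.5,5],0]]' 100; python3 wr.py w6
python3 - <<'E'
from h import *
p,d=read_camera("scene");cv2.imwrite("pics/s6.png",p)
E
```

```text
time: 9.83
tool_pos: [0.5316, 0.0668, 0.0773]
tcp_rot: [1.322, 1.132, -1.323]
wrist_force: [-1.8, -1.1, -2.6]
width: 0.329
t 9.83 pos [531.6  66.8  77.3] jaw yaw -0.155 xaxis [-0. -0. -1.] F [-1.8 -1.1 -2.6] w 0.329 q [ 0.08  0.15  2.05 -0.    0.94  0.23]
cam z [-0.048 -0.299 -0.953] off [ 11.  77. 143.]
time: 10.5
tool_pos: [0.5345, 0.0839, 0.1185]
tcp_rot: [1.323, 1.132, -1.322]
wrist_force: [0.4, -0.1, -3.4]
width: 0.326
t 10.50 pos [534.5  83.9 118.5] jaw yaw -0.155 xaxis [ 0.  0. -1.] F [ 0.4 -0.1 -3.4] w 0.326 q [0.11 0.11 2.   0.   1.03 0.26]
red ((522.260498046875, 13.642364501953125), (162.06289672851562, 56.26136779785156), 80.9638671875) [256.6875 255.665 ]
blade ((547.74560546875, 176.65269470214844), (109.75810241699219, 40.97059631347656), 81.10739135742188) [258.39018088  79.86563307]
```

View pics/w6.png

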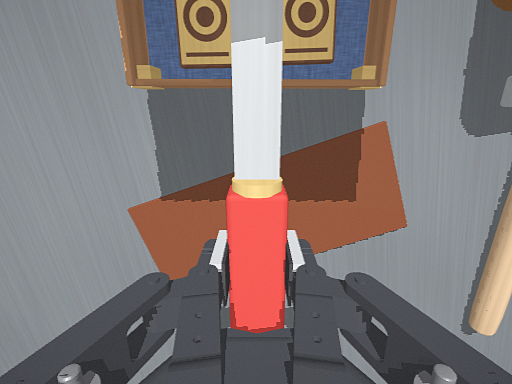

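View pics/s6.png

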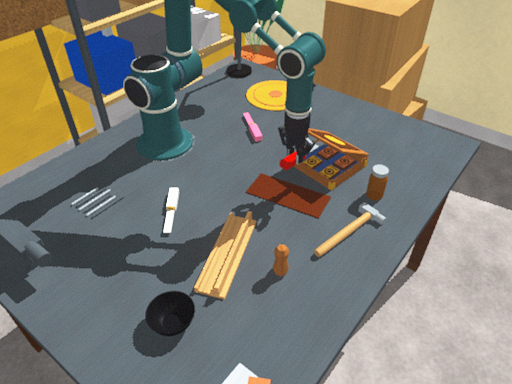

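```bash
python3 -m creep '[[255,[0.4,2.7,4.7],0],[255,[0.4,2.8,4.6],0],[255,[0.4,3,4.4],0],[255,[0.5,3.2,4.3],0],[255,[0.5,3.3,4.1],0],[255,[0.5,3.4,4],0],[255,[0.6,3.6,3.8],0],[255,[0.6,3.7,3.6],0]]' 100; python3 st.py; python3 -m creep '[[255,[0.6,3.8,3.6],0],[255,[0.6,3.9,3.6],0],[255,[0.7,4.1,3.5],0],[255,[0.7,4.3,3.4],0],[255,[0.7,4.4,3.3],0],[255,[0.7,4.6,3.2],0],[255,[0.7,4.6,3.1],0],[255,[0.7,4.7,3],0]]' 100;python3 st.py; python3 -m creep '[[255,[0.8,4.8,2.8],0],[255,[0.8,4.9,2.6],0],[255,[0.8,5,2.4],0],[255,[0.8,5,2.2],0],[255,[0.8,5,2],0],[255,[0.8,5,1.8],0],[255,[0.8,5.1,1.6],0],[255,[0.8,5.2,1.5],0]]' 100;python3 wr.py w7
python3 - <<'E'
from h import *
p,d=read_camera("scene");cv2.imwrite("pics/s7.png",p)
E
```

```text
time: 11.27
tool_pos: [0.5384, 0.1094, 0.152]
tcp_rot: [1.322, 1.132, -1.322]
wrist_force: [1.1, -1.8, -1.8]
width: 0.33
t 11.27 pos [538.4 109.4 152. ] jaw yaw -0.155 xaxis [ 0. -0. -1.] F [ 1.1 -1.8 -1.8] w 0.330 q [ 0.16  0.09  1.96 -0.    1.09  0.31]
cam z [-0.047 -0.299 -0.953] off [ 11.  77. 143.]
time: 11.93
tool_pos: [0.5438, 0.1441, 0.1786]
tcp_rot: [1.323, 1.132, -1.322]
wrist_force: [0.3, -1.6, -0.8]
width: 0.327
t 11.93 pos [543.8 144.1 178.6] jaw yaw -0.155 xaxis [ 0.  0. -1.] F [ 0.3 -1.6 -0.8] w 0.327 q [0.21 0.09 1.91 0.   1.14 0.37]
cam z [-0.047 -0.298 -0.953] off [ 11.  77. 143.]
time: 12.6
tool_pos: [0.5502, 0.1841, 0.1953]
tcp_rot: [1.322, 1.132, -1.322]
wrist_force: [0.8, -1.8, -0.5]
width: 0.327
t 12.60 pos [550.2 184.1 195.3] jaw yaw -0.155 xaxis [ 0.  0. -1.] F [ 0.8 -1.8 -0.5] w 0.327 q [0.28 0.11 1.85 0.   1.18 0.43]
red ((530.7979125976562, 65.43167114257812), (215.59295654296875, 74.174560546875), 81.39984893798828) [256.7325 255.7   ]
blade ((563.404296875, 275.66143798828125), (131.9887237548828, 54.1768913269043), 81.13799285888672) [257.08169014  83.87323944]
```

View pics/w7.png

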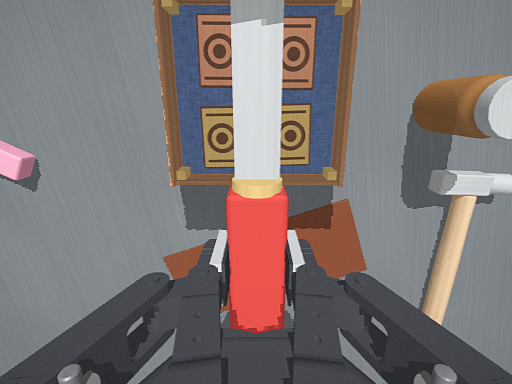

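View pics/s7.png

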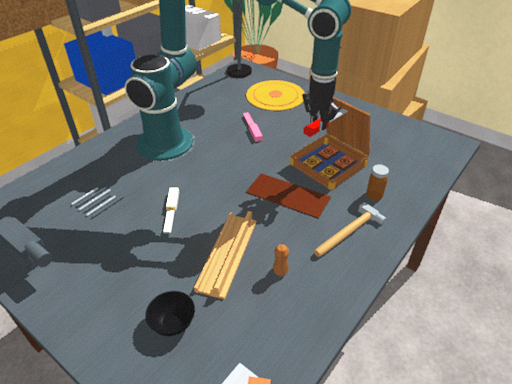

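```bash
python3 -m creep '[[255,[0.8,5.2,1.2],0],[255,[0.8,5.2,1],0],[255,[0.8,5.2,0.8],0],[255,[0.8,5.2,0.6],0],[255,[0.8,5.2,0.4],0],[255,[0.8,5.2,0.2],0],[255,[0.8,5.2,0],0],[255,[0.8,5.2,0],0]]' 100; python3 st.py; python3 -m creep '[[255,[0.8,5.2,0],0],[255,[0.8,5.2,-0.2],0],[255,[0.8,5.2,-0.4],0],[255,[0.8,5.2,-0.6],0],[255,[0.8,5,-0.6],0],[255,[0.8,5,-0.8],0],[255,[0.8,5,-1],0],[255,[0.5,3,-0.5],0]]' 100;python3 wr.py w8
python3 - <<'E'
from h import *
p,d=read_camera("scene");cv2.imwrite("pics/s8.png",p)
E
```

```text
time: 13.37
tool_pos: [0.5566, 0.2258, 0.1993]
tcp_rot: [1.322, 1.132, -1.322]
wrist_force: [-0.9, -0.8, -0.3]
width: 0.325
t 13.37 pos [556.6 225.8 199.3] jaw yaw -0.155 xaxis [ 0.  0. -1.] F [-0.9 -0.8 -0.3] w 0.325 q [0.34 0.15 1.8  0.   1.19 0.5 ]
cam z [-0.047 -0.298 -0.953] off [ 11.  77. 143.]
time: 14.03
tool_pos: [0.5627, 0.2646, 0.1949]
tcp_rot: [1.322, 1.132, -1.322]
wrist_force: [-0.1, -1.3, 0.3]
width: 0.328
t 14.03 pos [562.7 264.6 194.9] jaw yaw -0.155 xaxis [-0.  0. -1.] F [-0.1 -1.3  0.3] w 0.328 q [0.4  0.19 1.76 0.   1.19 0.55]
red ((542.8981323242188, 145.56272888183594), (213.9894561767578, 74.12705993652344), 81.14274597167969) [256.01937046 257.23728814]
blade ((577.092041015625, 364.3908386230469), (148.4311981201172, 54.10062026977539), 81.12791442871094) [256.70780856  73.18639798]
```

View pics/w8.png

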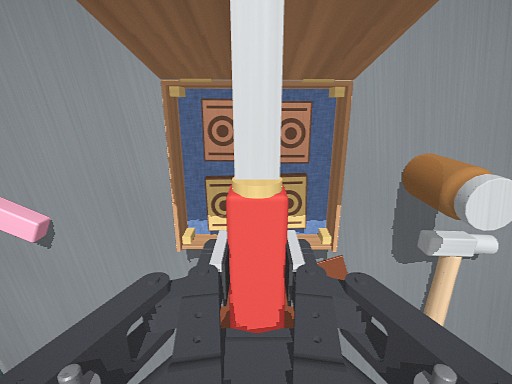

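View pics/s8.png

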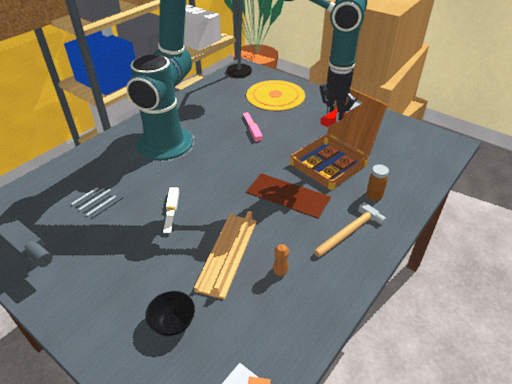

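```bash
python3 -m creep '[[255,[-1.5,-10,0],0],[255,[-4,-25,0],0],[255,[-5,-34,0],0],[255,[-5.5,-36,0],0],[255,[-5.5,-36,0],0],[255,[-5.5,-36,-5],-0.05],[255,[-5,-30,-10],-0.1],[255,[-5,-14,-15],-0.12]]' 100; python3 -m creep '[[255,[-5,0,-20],-0.12],[255,[-5,0,-20],-0.12],[255,[-4.5,0,-20],-0.12],[255,[-4,0,-20],-0.12],[255,[-4,0,-15],-0.12],[255,[-4,0,-15],-0.12],[255,[-3,0,-10],-0.12],[255,[-2,0,-10],-0.1]]' 100;python3 -m creep '[[255,[0,0,0],-0.022],[255,[0,0,0],0],[255,[0,0,0],0],[255,[0,0,0],0],[255,[0,0,0],0],[255,[0,0,0],0],[255,[0,0,0],0],[255,[0,0,0],0]]' 100;python3 wr.py w9 ;python3 - <<'E'
from h import *
p,d=read_camera("scene");cv2.imwrite("pics/s9.png",p)
E
```

```text
time: 14.8
tool_pos: [0.5258, 0.0391, 0.1665]
tcp_rot: [1.521, 0.97, -1.517]
wrist_force: [0.0, -0.2, -0.0]
width: 0.334
time: 15.47
tool_pos: [0.4927, 0.0422, 0.0343]
tcp_rot: [2.115, 0.212, -2.118]
wrist_force: [0.2, 0.8, -1.3]
width: 0.325
time: 16.13
tool_pos: [0.4943, 0.043, 0.0355]
tcp_rot: [2.125, 0.196, -2.124]
wrist_force: [0.1, -0.3, -1.9]
width: 0.332
t 16.13 pos [494.3  43.   35.5] jaw yaw -1.386 xaxis [ 0.001  0.    -1.   ] F [ 0.1 -0.3 -1.9] w 0.332 q [ 0.04  0.14  2.15 -0.    0.85  1.42]
red ((474.77435302734375, 40.64825439453125), (104.58073425292969, 36.09866714477539), 10.541802406311035) [255.79487179 257.51538462]
blade ((580.728759765625, 60.109893798828125), (74.63196563720703, 27.217634201049805), 10.549391746520996) [256.52272727  72.99494949]
```

View pics/w9.png

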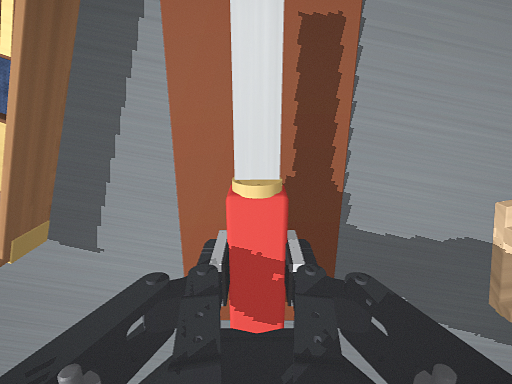

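View pics/s9.png

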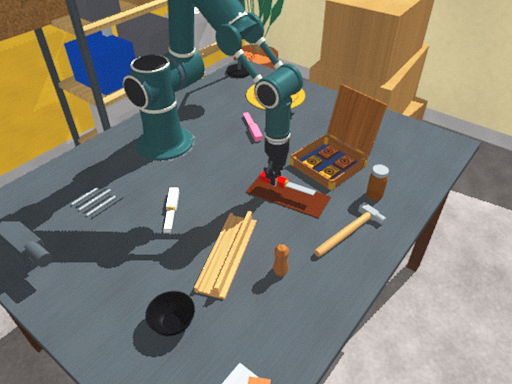

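```bash
python3 -m creep '[[255,[3,0,-6],0],[255,[2,0,-8],0],[255,[0,0,-6],0],[255,[0,0,-4],0],[255,[0,0,-2.5],0],[255,[0,0,-1.5],0],[255,[0,0,0],0],[255,[0,0,0],0]]' 100; python3 st.py; python3 -m creep '[[120,[0,0,0],0],[90,[0,0,0],0],[60,[0,0,0],0],[30,[0,0,0],0],[0,[0,0,0],0],[0,[0,0,2],0],[0,[0,0,8],0],[0,[0,0,15],0]]' 100;python3 -m creep '[[0,[0,0,25],0],[0,[0,0,35],0],[0,[0,0,35],0],[0,[0,0,25],0],[0,[0,0,10],0],[0,[0,0,0],0],[0,[0,0,0],0],[0,[0,0,0],0]]';python3 wr.py w10
```

```text
time: 16.9
tool_pos: [0.4984, 0.0429, 0.0072]
tcp_rot: [2.123, 0.196, -2.127]
wrist_force: [-3.8, -0.4, 4.7]
width: 0.327
t 16.90 pos [498.4  42.9   7.2] jaw yaw -1.387 xaxis [-0.002 -0.    -1.   ] F [-3.8 -0.4  4.7] w 0.327 q [ 0.04  0.19  2.16 -0.    0.79  1.42]
cam z [-0.299 -0.056 -0.953] off [ 75.  15. 143.]
time: 17.57
tool_pos: [0.4973, 0.0429, 0.0312]
tcp_rot: [2.121, 0.196, -2.129]
wrist_force: [-0.2, -0.3, -0.2]
width: 1.001
time: 18.23
tool_pos: [0.4975, 0.0429, 0.1602]
tcp_rot: [2.122, 0.196, -2.129]
wrist_force: [-0.3, -0.1, -0.7]
width: 0.997
t 18.23 pos [497.5  42.9 160.2] jaw yaw -1.387 xaxis [-0.003 -0.    -1.   ] F [-0.3 -0.1 -0.7] w 0.997 q [ 0.04 -0.01  2.05  0.    1.11  1.42]
red ((491.0499267578125, 42.85090637207031), (90.68171691894531, 29.715150833129883), 10.683772087097168) [256.44495413 184.39449541]
blade ((584.8436279296875, 60.239036560058594), (95.06651306152344, 22.382604598999023), 10.292928695678711) [256.69685039  84.67322835]
```

View pics/w10.png

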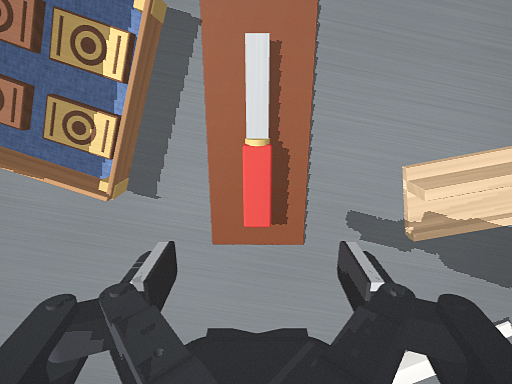

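```bash
python3 -m creep '[[0,[3,10,2],0.1],[0,[5,17,2],0.12],[0,[6,20,2],0.12],[0,[6,20,2],0.12],[0,[6,20,2],0.12],[0,[6,20,0],0.12],[0,[6,20,0],0.12],[0,[6,20,0],0.12]]'; python3 -m creep '[[0,[6,20,0],0.12],[0,[5,17,0],0.12],[0,[4,12,0],0.052],[0,[3,8,0],0],[0,[0,0,0],0],[0,[0,0,0],0],[0,[0,0,0],0],[0,[0,0,0],0]]'; python3 wr.py w11
```

```text
time: 18.95
tool_pos: [0.5418, 0.1906, 0.1695]
tcp_rot: [1.522, 0.969, -1.53]
wrist_force: [0.7, -0.0, 0.1]
width: 1.003
time: 19.62
tool_pos: [0.5607, 0.246, 0.1717]
tcp_rot: [1.322, 1.131, -1.324]
wrist_force: [-0.7, -0.8, -0.1]
width: 1.002
t 19.62 pos [560.7 246.  171.7] jaw yaw -0.156 xaxis [-0.001 -0.001 -1.   ] F [-0.7 -0.8 -0.1] w 1.002 q [ 0.37  0.19  1.81 -0.    1.15  0.53]
red ((488.4970397949219, 63.187522888183594), (38.619354248046875, 89.21949768066406), 88.79850769042969) [227.24561404 324.04678363]
blade ((581.5654296875, 365.9523620605469), (5.340576171875e-05, 75.83285522460938), 81.01831817626953) [260.  55.]
```

View pics/w11.png

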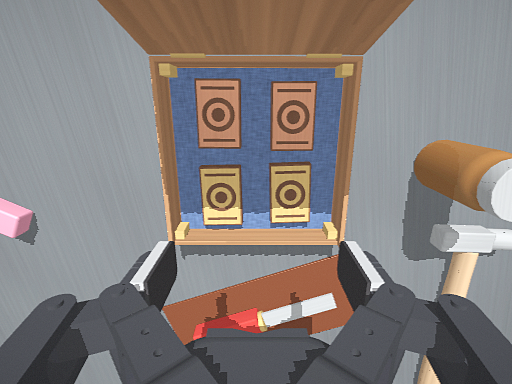

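```bash
cat > pl.py <<'E'
from meas import *
import sys
def plaques(p,c,box=(172,340,68,236)):
    H,S,V=cv2.split(cv2.cvtColor(p,cv2.COLOR_BGR2HSV))
    m=((H<35)|(H>170))&(V>60); b=np.zeros_like(m);b[box[2]:box[3],box[0]:box[1]]=1;m&=b
    m=cv2.morphologyEx(m.astype(np.uint8),cv2.MORPH_CLOSE,np.ones((7,7)))
    m=cv2.morphologyEx(m,cv2.MORPH_OPEN,np.ones((7,7)))
    cs,_=cv2.findContours(m,cv2.RETR_EXTERNAL,cv2.CHAIN_APPROX_NONE)
    for k in cs:
        if cv2.contourArea(k)<1200: continue
        P=np.array([ray(c,u,v,.017)[:2] for u,v in k[:,0]],np.float32)*1000
        r=cv2.minAreaRect(P);print(k[:,0].mean(0).round(0),np.round(r[0],1),np.round(r[1],1),round(r[2],1))
c=cam("wrist")
if __name__=="__main__": plaques(cv2.imread("pics/w11.png"),c)
E
python3 pl.py; python3 st.py
```

```text
[257. 208.] [553.8 218.7] [ 88.  198.1] 81.1
[293. 115.] [606.2 303.3] [69.3 45.5] 81.1
[218. 113.] [530.3 317.6] [69.3 45.5] 80.0
t 19.67 pos [560.8 246.1 172. ] jaw yaw -0.156 xaxis [-0. -0. -1.] F [ 0.2 -0.2 -0.1] w 1.005 q [ 0.37  0.19  1.81 -0.    1.15  0.53]
cam z [-0.048 -0.299 -0.953] off [ 11.  77. 143.]
```

Run:
```python
from pl import *
p=cv2.imread("pics/w11.png")
plaques(p,c,(185,256,155,234));plaques(p,c,(256,325,155,234))
```

```text
[222. 199.] [515.6 224.4] [82.3 46.2] 81.4
[289. 197.] [592.9 213.9] [85.6 45.5] 81.9
```

Run:
```python
from h import *
c=cam("top");K=c
for n,u,v,z in(("graver",306,134,.1),("graverbase",305,140,.0),("bowl",394,171,.05),("oil",170,113,.11)):print(n,(ray(c,u,v,z)*1000).round())
d=np.load("top0.npy");P=cloud(c,d)*1000
m=(P[...,2]>30)&(P[...,2]<130);n,l,s,ce=cv2.connectedComponentsWithStats(m.astype(np.uint8))
for i in range(1,n):
    if s[i,4]>30: print(ce[i].round(),s[i,4],np.median(P[l==i],0).round(),P[l==i].min(0).round(),P[l==i].max(0).round())
```

```text
graver [ 699. -213.  100.]
graverbase [ 703. -223.    0.]
bowl [ 586. -512.   50.]
oil [764. 223. 110.]
[172. 116.] 342 [758. 219. 108.] [738. 196.  30.] [791. 249. 118.]
[306. 135.] 160 [ 699. -214.   91.] [ 685. -236.   31.] [ 725. -198.  105.]
[160. 178.] 3447 [562. 265.  53.] [454. 156.  30.] [670. 373.  64.]
[398. 168.] 348 [ 602. -539.   45.] [ 531. -571.   30.] [ 647. -455.   56.]
[317. 175.] 333 [ 573. -255.   45.] [ 514. -393.   30.] [ 631. -121.   52.]
[435. 301.] 813 [ 168. -608.   99.] [  84. -651.   30.] [ 243. -586.  110.]
```

```bash
python3 -m creep '[[55,[-5,-2,-5],0],[55,[-7,-3,-10],0],[55,[-8,-3,-15],0],[55,[-8,-3,-15],0],[55,[-8,-3,-15],0],[55,[-6.3,-1.8,-15],0],[55,[-2,0,-15],0],[55,[0,0,-10],0]]' 60; python3 st.py; python3 -m creep '[[55,[0,0,-12],0],[55,[0,0,-14],0],[55,[0,0,-14],0],[55,[0,0,-12],0],[55,[0,0,-8],0],[55,[0,0,-5],0],[55,[0,0,-2],0],[55,[0,0,-1],0]]'; python3 wr.py w12
```

```text
time: 20.33
tool_pos: [0.5147, 0.2301, 0.0704]
tcp_rot: [1.321, 1.133, -1.325]
wrist_force: [0.2, -0.0, -0.7]
width: 0.787
t 20.33 pos [514.7 230.1  70.4] jaw yaw -0.155 xaxis [-0.002 -0.001 -1.   ] F [ 0.2 -0.  -0.7] w 0.787 q [0.38 0.21 1.99 0.   0.94 0.53]
cam z [-0.05  -0.299 -0.953] off [ 12.  77. 143.]
time: 21.0
tool_pos: [0.517, 0.2312, 0.0041]
tcp_rot: [1.322, 1.132, -1.322]
wrist_force: [-0.3, -0.1, 0.1]
width: 0.78
t 21.00 pos [517.  231.2   4.1] jaw yaw -0.155 xaxis [ 0.  0. -1.] F [-0.3 -0.1  0.1] w 0.780 q [ 0.38  0.31  2.02 -0.    0.82  0.53]
```

View pics/w12.png

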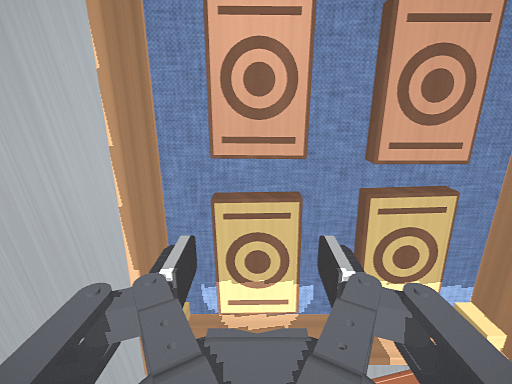

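```bash
python3 -m creep '[[255,[0,0,0],0],[255,[0,0,0],0],[255,[0,0,0],0],[255,[0,0,0],0],[255,[0,0,0],0],[255,[0,0,2],0],[255,[0,0,5],0],[255,[0,0,10],0]]' 60; python3 -m creep '[[255,[0,0,18],0],[255,[0,0,25],0],[255,[0,0,25],0],[255,[0,0,20],0],[255,[0,0,8],0],[255,[0,0,0],0],[255,[0,0,0],0],[255,[0,0,0],0]]';python3 wr.py w13
```

```text
time: 21.72
tool_pos: [0.5149, 0.2304, 0.0199]
tcp_rot: [1.319, 1.133, -1.326]
wrist_force: [-1.0, 0.1, -1.8]
width: 0.519
time: 22.38
tool_pos: [0.5155, 0.2306, 0.1156]
tcp_rot: [1.32, 1.133, -1.325]
wrist_force: [0.5, -0.6, -0.7]
width: 0.522
t 22.38 pos [515.5 230.6 115.6] jaw yaw -0.155 xaxis [-0.003 -0.001 -1.   ] F [ 0.5 -0.6 -0.7] w 0.522 q [ 0.38  0.16  1.95 -0.    1.03  0.53]
```

View pics/w13.png

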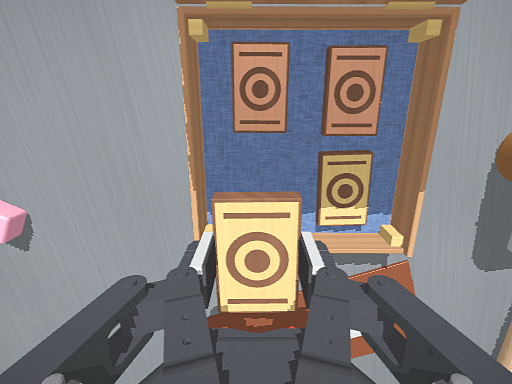

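```bash
python3 -m creep '[[255,[1,-8,0],-0.02],[255,[2.5,-18,0],-0.04],[255,[3.5,-27,0],-0.05],[255,[3.5,-28,0],-0.05],[255,[3.7,-28,0],-0.05],[255,[3.7,-28,0],-0.05],[255,[3.7,-28,0],-0.05],[255,[3.7,-28,0],-0.05]]' 60;python3 -m creep '[[255,[3.7,-28,0],-0.05],[255,[3.7,-28,0],-0.05],[255,[3.7,-28,0],-0.05],[255,[3.7,-28,0],-0.05],[255,[3.7,-28,0],-0.05],[255,[3.7,-28,0],-0.05],[255,[3.7,-28,0],-0.05],[255,[3.7,-28,0],-0.05]]';python3 -m creep '[[255,[3.7,-28,0],-0.05],[255,[3.7,-28,0],-0.05],[255,[3.5,-27,-5],-0.05],[255,[3.7,-28,-5],-0.05],[255,[3.7,-28,-5],-0.05],[255,[2.7,-19.5,-5],-0.025],[255,[1.5,-10,0],0],[255,[0,0,0],0]]';python3 -m creep '[[255,[0,0,0],0],[255,[0,0,0],0],[255,[0,0,0],0],[255,[0,0,0],0],[255,[0,0,0],0],[255,[0,0,0],0],[255,[0,0,0],0],[255,[0,0,0],0]]'; python3 wr.py w14
```

```text
time: 23.1
tool_pos: [0.5411, 0.0362, 0.1158]
tcp_rot: [1.578, 0.919, -1.582]
wrist_force: [0.1, -0.2, -0.3]
width: 0.522
time: 23.77
tool_pos: [0.5705, -0.1875, 0.1157]
tcp_rot: [1.845, 0.626, -1.849]
wrist_force: [1.0, 0.5, -0.9]
width: 0.516
time: 24.43
tool_pos: [0.593, -0.3564, 0.0955]
tcp_rot: [2.013, 0.387, -2.017]
wrist_force: [0.2, 0.5, -1.1]
width: 0.516
time: 25.1
tool_pos: [0.5942, -0.3541, 0.0973]
tcp_rot: [2.013, 0.388, -2.013]
wrist_force: [0.6, -0.6, 0.0]
width: 0.523
t 25.10 pos [ 594.2 -354.1   97.3] jaw yaw -1.189 xaxis [ 0. -0. -1.] F [ 0.6 -0.6  0. ] w 0.523 q [-0.57  0.4   1.69  0.    1.06  0.62]
```

View pics/w14.png

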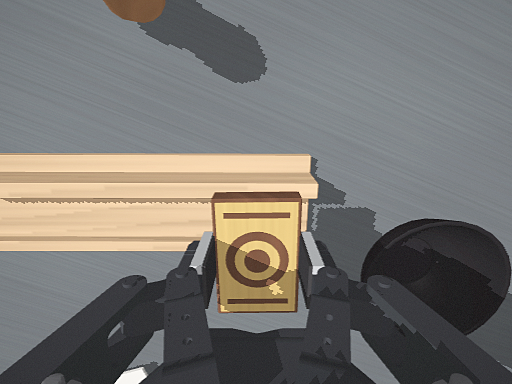

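Run:
```python
from meas import *
c=cam("wrist");d=np.load("w14.npy");P=cloud(c,d)*1000
O=np.array([522.1,-276.1]);X=np.array([.9285,.3714]);Y=np.array([-.3714,.9285])
v,u=np.mgrid[:384,:512]
Q=np.stack([(P[...,:2]-O)@X,(P[...,:2]-O)@Y,P[...,2]],-1)
for c0 in range(10,205,35):
    print(c0,[tuple(Q[r,c0].round(0).astype(int)) for r in range(150,262,6)])
m=(Q[...,2]>41)&(Q[...,2]<47)&(v<200);print(m.sum(),[np.percentile(Q[m][:,0],q).round(1) for q in(2,10,50,90,98)],"ymin",np.percentile(Q[m][:,1],[0.5,2]))
A=Q[m];print(np.polyfit(A[:,1],A[:,0],1))
```

```text
10 [(np.int64(75), np.int64(116), np.int64(0)), (np.int64(72), np.int64(107), np.int64(11)), (np.int64(67), np.int64(109), np.int64(11)), (np.int64(62), np.int64(111), np.int64(10)), (np.int64(59), np.int64(103), np.int64(20)), (np.int64(59), np.int64(88), np.int64(39)), (np.int64(56), np.int64(84), np.int64(44)), (np.int64(51), np.int64(84), np.int64(45)), (np.int64(35), np.int64(118), np.int64(11)), (np.int64(29), np.int64(119), np.int64(11)), (np.int64(24), np.int64(120), np.int64(12)), (np.int64(18), np.int64(122), np.int64(11)), (np.int64(12), np.int64(123), np.int64(11)), (np.int64(6), np.int64(126), np.int64(10)), (np.int64(0), np.int64(127), np.int64(11)), (np.int64(-1), np.int64(120), np.int64(19)), (np.int64(-7), np.int64(121), np.int64(20)), (np.int64(-25), np.int64(143), np.int64(0)), (np.int64(-31), np.int64(144), np.int64(1))]
45 [(np.int64(75), np.int64(85), np.int64(1)), (np.int64(72), np.int64(79), np.int64(10)), (np.int64(67), np.int64(80), np.int64(10)), (np.int64(62), np.int64(81), np.int64(10)), (np.int64(59), np.int64(74), np.int64(21)), (np.int64(59), np.int64(
[... 3426 characters left out ...]
int64(51), np.int64(-45), np.int64(44)), (np.int64(35), np.int64(-35), np.int64(10)), (np.int64(29), np.int64(-35), np.int64(10)), (np.int64(24), np.int64(-35), np.int64(11)), (np.int64(18), np.int64(-34), np.int64(11)), (np.int64(12), np.int64(-34), np.int64(11)), (np.int64(7), np.int64(-33), np.int64(12)), (np.int64(0), np.int64(-33), np.int64(10)), (np.int64(-2), np.int64(-34), np.int64(18)), (np.int64(-6), np.int64(-35), np.int64(22)), (np.int64(45), np.int64(-63), np.int64(119)), (np.int64(44), np.int64(-64), np.int64(125))]
4634 [np.float64(47.5), np.float64(48.6), np.float64(54.1), np.float64(58.4), np.float64(58.9)] ymin [-141.97072906 -138.91487716]
[-5.82744042e-03  5.51807461e+01]
```

```bash
python3 -m creep '[[255,[0,-4,-6],0],[255,[-1,-5,-10],0],[255,[0,-5,-12],0],[255,[0,0,-10],0],[255,[0,0,-8],0],[255,[0,0,-4],0],[255,[0,0,-1.5],0],[255,[0,0,0],0]]' 60;python3 wr.py w15; python3 -m creep '[[110,[0,0,0],0],[100,[0,0,0],0],[90,[0,0,0],0],[80,[0,0,0],0],[80,[0,0,0],0],[80,[0,0,0],0],[80,[0,0,0],0],[80,[0,0,0],0]]' 60;python3 wr.py w16
```

```text
time: 25.82
tool_pos: [0.5929, -0.3681, 0.0449]
tcp_rot: [2.013, 0.389, -2.014]
wrist_force: [0.2, 0.0, -1.7]
width: 0.518
t 25.82 pos [ 592.9 -368.1   44.9] jaw yaw -1.190 xaxis [-0.001  0.001 -1.   ] F [ 0.2  0.  -1.7] w 0.518 q [-0.59  0.46  1.7   0.    0.98  0.6 ]
time: 26.53
tool_pos: [0.5932, -0.3684, 0.0457]
tcp_rot: [2.013, 0.388, -2.013]
wrist_force: [0.8, -0.6, 0.3]
width: 0.683
t 26.53 pos [ 593.2 -368.4   45.7] jaw yaw -1.190 xaxis [ 0. -0. -1.] F [ 0.8 -0.6  0.3] w 0.683 q [-0.59  0.46  1.7  -0.    0.98  0.6 ]
```

View pics/w15.png

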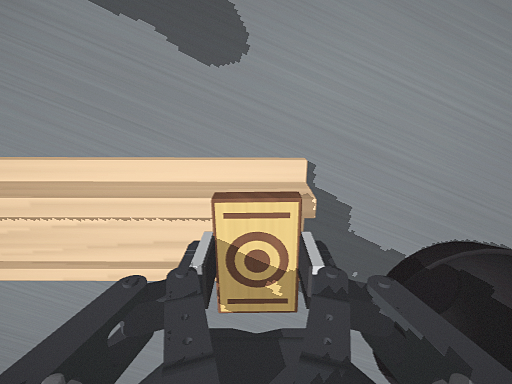

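View pics/w16.png

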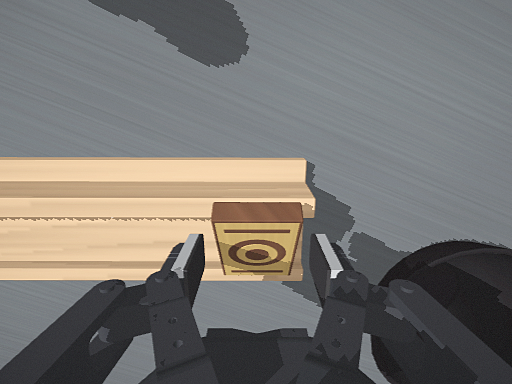

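```bash
python3 -m creep '[[80,[0,0,5],0],[80,[0,0,12],0],[80,[0,0,20],0],[80,[0,0,22],0],[60,[0,0,12],0],[55,[0,0,4],0],[55,[0,0,0],0],[55,[0,0,0],0]]' 60;python3 wr.py w17
cat > sc.py <<'E'
from meas import *
import sys
O=np.array([522.1,-276.1]);X=np.array([.9285,.3714]);Y=np.array([-.3714,.9285])
def stand(n,c,ys,d=None):
    d=np.load(n) if d is None else d
    P=cloud(c,d)*1000
    Q=np.stack([(P[...,:2]-O)@X,(P[...,:2]-O)@Y,P[...,2]],-1).reshape(-1,3);Q=Q[d.ravel()>0]
    for y in ys:
        print("y",y,end=": ")
        for x in range(-12,80,4):
            m=(abs(Q[:,0]-x)<2)&(abs(Q[:,1]-y)<4)&(Q[:,2]<90); print(f"{x}:{np.median(Q[m,2]):.0f}" if m.sum()>2 else f"{x}:-",end=" ")
        print()
if __name__=="__main__": stand(sys.argv[1],cam("wrist"),eval(sys.argv[2]))
E
python3 sc.py w17.npy '[-120,-110,-100,-60,0]'
```

```text
time: 27.25
tool_pos: [0.593, -0.3682, 0.1205]
tcp_rot: [2.013, 0.388, -2.013]
wrist_force: [-1.1, -0.7, -0.8]
width: 0.783
t 27.25 pos [ 593.  -368.2  120.5] jaw yaw -1.190 xaxis [-0.  0. -1.] F [-1.1 -0.7 -0.8] w 0.783 q [-0.59  0.39  1.65  0.    1.1   0.6 ]
y -120: -12:20 -8:20 -4:25 0:27 4:30 8:33 12:36 16:39 20:42 24:44 28:47 32:49 36:52 40:55 44:58 48:60 52:62 56:55 60:19 64:10 68:10 72:8 76:-0 
y -110: -12:20 -8:20 -4:26 0:28 4:31 8:33 12:36 16:39 20:42 24:45 28:47 32:50 36:52 40:54 44:58 48:60 52:62 56:55 60:19 64:10 68:10 72:7 76:-0 
y -100: -12:20 -8:20 -4:26 0:28 4:30 8:33 12:36 16:39 20:42 24:44 28:47 32:49 36:52 40:54 44:58 48:60 52:62 56:56 60:23 64:10 68:9 72:8 76:-0 
y -60: -12:19 -8:20 -4:19 0:10 4:10 8:10 12:10 16:10 20:10 24:10 28:10 32:10 36:10 40:- 44:- 48:44 52:44 56:44 60:19 64:10 68:9 72:9 76:-0 
y 0: -12:20 -8:20 -4:19 0:10 4:10 8:10 12:10 16:10 20:10 24:10 28:10 32:10 36:10 40:- 44:- 48:44 52:44 56:44 60:20 64:10 68:10 72:9 76:-0
```

View pics/w17.png

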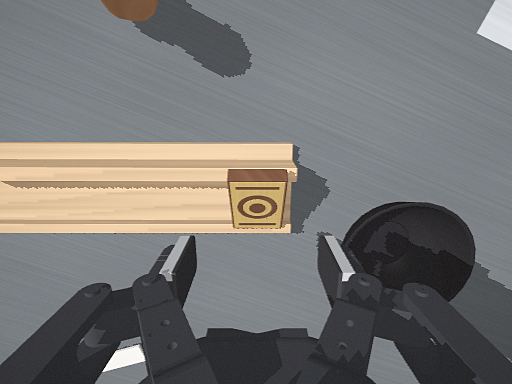

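```bash
python3 -m creep '[[75,[0,0,-12],0],[75,[0,0,-18],0],[75,[0,0,-20],0],[75,[0,0,-16],0],[75,[0,0,-10],0],[75,[0,0,-5.5],0],[75,[0,0,-3],0],[75,[0,0,0],0]]' 40;python3 -m creep '[[255,[0,0,0],0],[255,[0,0,0],0],[255,[0,0,0],0],[255,[0,0,0],0],[255,[0,0,2],0],[255,[2,1,2],0],[255,[2.5,1,1],0],[255,[2.5,1,0],0]]' 40; python3 st.py;python3 -m creep '[[255,[0,0,0],0],[255,[0,0,0],0],[110,[0,0,0],0],[100,[0,0,0],0],[80,[0,0,0],0],[80,[0,0,0],0],[80,[0,0,0],0],[80,[0,0,0],0]]'; python3 -m creep '[[80,[0,0,5],0],[80,[0,0,12],0],[80,[0,0,20],0],[80,[0,0,22],0],[60,[0,0,17],0],[55,[0,0,4],0],[55,[0,0,0],0],[55,[0,0,0],0]]' 60;python3 wr.py w18;python3 sc.py w18.npy '[-120,-110,-100]'
```

```text
time: 27.97
tool_pos: [0.5927, -0.3681, 0.0351]
tcp_rot: [2.012, 0.389, -2.014]
wrist_force: [0.0, 0.3, -0.7]
width: 0.701
time: 28.63
tool_pos: [0.5998, -0.3656, 0.0416]
tcp_rot: [2.011, 0.388, -2.014]
wrist_force: [-8.9, -3.5, 4.8]
width: 0.528
t 28.63 pos [ 599.8 -365.6   41.6] jaw yaw -1.189 xaxis [-0.001 -0.001 -1.   ] F [-8.9 -3.5  4.8] w 0.528 q [-0.58  0.47  1.69 -0.    0.98  0.61]
cam z [-0.282 -0.113 -0.953] off [ 71.  30. 143.]
time: 29.3
tool_pos: [0.6003, -0.3652, 0.0411]
tcp_rot: [2.013, 0.388, -2.013]
wrist_force: [-0.3, 0.3, -0.7]
width: 0.688
time: 29.97
tool_pos: [0.6002, -0.3653, 0.1215]
tcp_rot: [2.013, 0.388, -2.012]
wrist_force: [-0.2, 0.7, -0.3]
width: 0.786
t 29.97 pos [ 600.2 -365.3  121.5] jaw yaw -1.190 xaxis [ 0. -0. -1.] F [-0.2  0.7 -0.3] w 0.786 q [-0.58  0.39  1.64  0.    1.1   0.61]
y -120: -12:20 -8:20 -4:18 0:10 4:- 8:21 12:26 16:29 20:35 24:39 28:43 32:47 36:51 40:55 44:59 48:64 52:67 56:43 60:61 64:10 68:9 72:7 76:-0 
y -110: -12:20 -8:20 -4:18 0:10 4:- 8:20 12:26 16:30 20:34 24:39 28:43 32:48 36:52 40:56 44:59 48:64 52:67 56:43 60:60 64:10 68:10 72:8 76:-1 
y -100: -12:19 -8:20 -4:17 0:10 4:- 8:21 12:25 16:30 20:34 24:39 28:43 32:47 36:51 40:55 44:59 48:64 52:67 56:43 60:61 64:9 68:9 72:8 76:-0
```

View pics/w18.png

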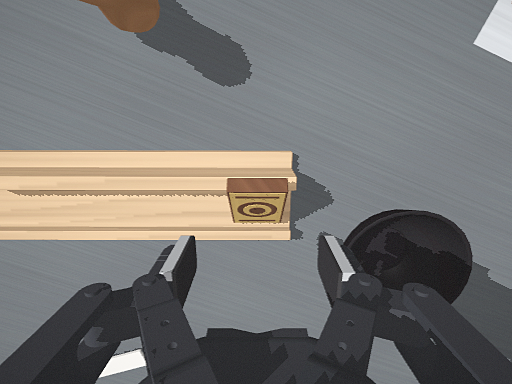

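```bash
python3 -m creep '[[75,[0,0,-12],0],[75,[0,0,-18],0],[75,[0,0,-20],0],[75,[0,0,-16],0],[75,[0,0,-10],0],[75,[0,0,-5.5],0],[75,[0,0,-1],0],[75,[0,0,0],0]]' 30;python3 -m creep '[[255,[0,0,0],0],[255,[0,0,0],0],[255,[0,0,0],0],[255,[0,0,0],0],[255,[0,0,1],0],[255,[-2,-1,0],0],[255,[-2,-1,0],0],[255,[-1.5,-0.5,0],0]]' 30; python3 st.py;python3 -m creep '[[255,[0,0,0],0],[255,[0,0,0],0],[110,[0,0,0],0],[100,[0,0,0],0],[80,[0,0,0],0],[80,[0,0,0],0],[80,[0,0,0],0],[80,[0,0,0],0]]'; python3 -m creep '[[80,[0,0,5],0],[80,[0,0,12],0],[80,[0,0,20],0],[80,[0,0,22],0],[60,[0,0,17],0],[55,[0,0,4],0],[55,[0,0,0],0],[55,[0,0,0],0]]' 60;python3 wr.py w19;python3 sc.py w19.npy '[-120,-110,-100]'
```

```text
time: 30.68
tool_pos: [0.598, -0.3642, 0.0372]
tcp_rot: [2.01, 0.392, -2.019]
wrist_force: [-4.3, 0.6, 0.7]
width: 0.708
time: 31.35
tool_pos: [0.5952, -0.3679, 0.0397]
tcp_rot: [2.014, 0.388, -2.012]
wrist_force: [1.8, -0.1, 0.7]
width: 0.53
t 31.35 pos [ 595.2 -367.9   39.7] jaw yaw -1.190 xaxis [ 0.001 -0.    -1.   ] F [ 1.8 -0.1  0.7] w 0.530 q [-0.59  0.47  1.7   0.    0.97  0.6 ]
cam z [-0.28  -0.113 -0.953] off [ 71.  30. 143.]
time: 32.02
tool_pos: [0.5946, -0.3678, 0.0396]
tcp_rot: [2.013, 0.388, -2.013]
wrist_force: [0.2, 0.2, 0.5]
width: 0.689
time: 32.68
tool_pos: [0.5947, -0.3679, 0.12]
tcp_rot: [2.013, 0.388, -2.012]
wrist_force: [-0.6, -0.5, -1.1]
width: 0.79
t 32.68 pos [ 594.7 -367.9  120. ] jaw yaw -1.190 xaxis [ 0. -0. -1.] F [-0.6 -0.5 -1.1] w 0.790 q [-0.59  0.39  1.65 -0.    1.1   0.6 ]
y -120: -12:19 -8:20 -4:18 0:- 4:22 8:26 12:29 16:33 20:36 24:41 28:44 32:48 36:51 40:55 44:58 48:62 52:65 56:44 60:34 64:10 68:9 72:6 76:-0 
y -110: -12:19 -8:19 -4:18 0:10 4:22 8:25 12:28 16:33 20:37 24:41 28:45 32:48 36:51 40:55 44:58 48:62 52:65 56:44 60:57 64:9 68:10 72:7 76:-1 
y -100: -12:20 -8:19 -4:18 0:10 4:21 8:25 12:29 16:32 20:36 24:40 28:44 32:48 36:51 40:55 44:58 48:62 52:65 56:45 60:42 64:9 68:9 72:7 76:-1
```

```bash
python3 -m creep '[[55,[0,10,0],0.02],[55,[0,20,0],0.04],[55,[0,30,0],0.06],[55,[0,32,0],0.06],[55,[0,32,0],0.06],[55,[0,32,0],0.06],[55,[0,32,0],0.06],[55,[0,32,0],0.06]]' 60;python3 -m creep '[[55,[0,32,0],0.06],[55,[0,32,0],0.06],[55,[0,32,0],0.06],[55,[0,32,0],0.06],[55,[0,32,0],0.06],[55,[0,32,0],0.06],[55,[0,32,0],0.06],[55,[0,32,0],0.06]]';python3 -m creep '[[55,[0,32,0],0.06],[55,[-0.5,32,0],0.06],[55,[0,25,0],0.02],[55,[0,15.5,0],0],[55,[0,8,0],0],[55,[0,0,0],0],[55,[0,0,0],0],[55,[0,0,0],0]]'; python3 wr.py w20;python3 - <<'E'
from pl import *
p=cv2.imread("pics/w20.png");cv2.imwrite("pics/x.png",p)
E
```

```text
time: 33.4
tool_pos: [0.5931, -0.1443, 0.1185]
tcp_rot: [1.745, 0.747, -1.748]
wrist_force: [0.3, 0.5, -0.8]
width: 0.784
time: 34.07
tool_pos: [0.5924, 0.1111, 0.1186]
tcp_rot: [1.414, 1.063, -1.417]
wrist_force: [0.8, -0.3, 0.5]
width: 0.782
time: 34.73
tool_pos: [0.5939, 0.2194, 0.1194]
tcp_rot: [1.318, 1.134, -1.32]
wrist_force: [0.1, -0.7, -0.1]
width: 0.784
t 34.73 pos [593.9 219.4 119.4] jaw yaw -0.151 xaxis [-0.001 -0.001 -1.   ] F [ 0.1 -0.7 -0.1] w 0.784 q [ 0.31  0.28  1.8  -0.    1.06  0.47]
red ((539.0885620117188, 86.41106414794922), (35.92827606201172, 74.67249298095703), 88.22957611083984) [228.04519774 322.74576271]
blade ((605.1587524414062, 365.8011779785156), (0.6652052402496338, 35.246498107910156), 81.33269500732422) [243.75268817   8.56989247]
```

View pics/w20.png

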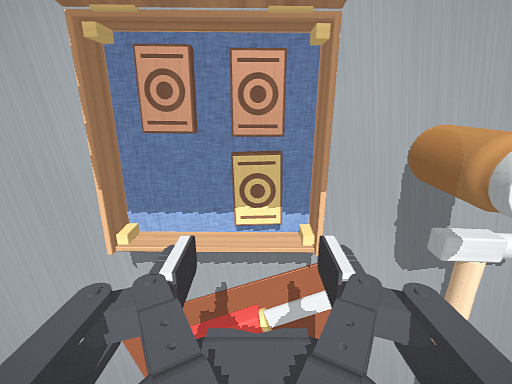

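```bash
python3 -m creep '[[55,[0,1,-12],0],[55,[0,0.5,-20],0],[55,[0,0,-24],0],[55,[0,0,-22],0],[55,[0,0,-17],0],[55,[0,0,-11],0],[55,[0,0,-6],0],[55,[0,0,-3.4],0]]' 60; python3 wr.py w21;python3 -m creep '[[55,[0,0,0],0],[255,[0,0,0],0],[255,[0,0,0],0],[255,[0,0,0],0],[255,[0,0,0],0],[255,[0,0,0],0],[255,[0,0,4],0],[255,[0,0,10],0]]' 60; python3 -m creep '[[255,[0,0,18],0],[255,[0,0,25],0],[255,[0,0,25],0],[255,[0,0,20],0],[255,[0,0,8],0],[255,[0,0,0],0],[255,[0,0,0],0],[255,[0,0,0],0]]';python3 wr.py w22
```

```text
time: 35.45
tool_pos: [0.5937, 0.2214, 0.003]
tcp_rot: [1.318, 1.135, -1.321]
wrist_force: [0.1, 0.3, 0.4]
width: 0.782
t 35.45 pos [593.7 221.4   3. ] jaw yaw -0.151 xaxis [-0.002 -0.001 -1.   ] F [0.1 0.3 0.4] w 0.782 q [ 0.32  0.41  1.87 -0.    0.86  0.47]
time: 36.17
tool_pos: [0.5924, 0.2216, 0.017]
tcp_rot: [1.316, 1.136, -1.322]
wrist_force: [0.2, -0.0, -1.4]
width: 0.512
time: 36.83
tool_pos: [0.5928, 0.2217, 0.1125]
tcp_rot: [1.316, 1.136, -1.321]
wrist_force: [-0.3, -0.1, -1.3]
width: 0.512
t 36.83 pos [592.8 221.7 112.5] jaw yaw -0.150 xaxis [-0.003 -0.001 -1.   ] F [-0.3 -0.1 -1.3] w 0.512 q [0.32 0.28 1.81 0.   1.05 0.47]
red ((549.415771484375, 91.79144287109375), (23.80745506286621, 53.04024887084961), 81.5738754272461) [238.00826446 323.40495868]
```

View pics/w22.png

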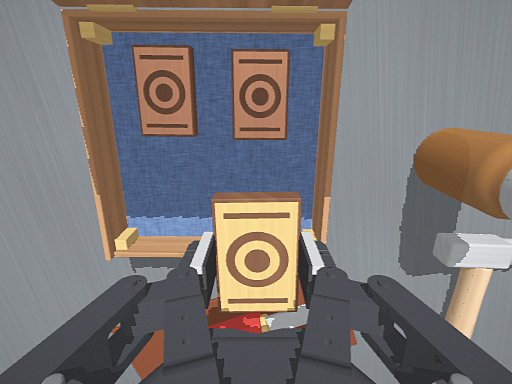

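```bash
python3 -m creep '[[255,[0,-10,0],-0.02],[255,[-1,-20,0],-0.04],[255,[-1.2,-28,0],-0.06],[255,[-1.2,-28,0],-0.06],[255,[-1.2,-28,0],-0.06],[255,[-1.2,-28,0],-0.06],[255,[-1.2,-28,0],-0.06],[255,[-1.2,-28,0],-0.06]]' 60;python3 -m creep '[[255,[-1.2,-28,0],-0.06],[255,[-1.2,-28,0],-0.06],[255,[-1.2,-28,0],-0.06],[255,[-1.2,-28,0],-0.06],[255,[-1.2,-28,0],-0.06],[255,[-1.2,-28,0],-0.06],[255,[-1.2,-28,0],-0.06],[255,[-1.2,-28,0],-0.06]]';python3 -m creep '[[255,[-1.2,-28,0],-0.06],[255,[-1.2,-28,-5],-0.06],[255,[-1.2,-25,-5],-0.02],[255,[-1.2,-15.5,-5],0],[255,[0,0,0],0],[255,[0,0,0],0],[255,[0,0,0],0],[255,[0,0,0],0]]'; python3 st.py
```

```text
time: 37.55
tool_pos: [0.5847, 0.0222, 0.1129]
tcp_rot: [1.616, 0.882, -1.62]
wrist_force: [0.9, 0.0, -0.7]
width: 0.519
time: 38.22
tool_pos: [0.5749, -0.2015, 0.1129]
tcp_rot: [1.929, 0.512, -1.934]
wrist_force: [0.9, 0.3, -1.3]
width: 0.517
time: 38.88
tool_pos: [0.5715, -0.2952, 0.0991]
tcp_rot: [2.012, 0.39, -2.013]
wrist_force: [-0.8, 0.5, -0.6]
width: 0.52
t 38.88 pos [ 571.5 -295.2   99.1] jaw yaw -1.189 xaxis [-0.     0.001 -1.   ] F [-0.8  0.5 -0.6] w 0.520 q [-0.52  0.31  1.8   0.    1.03  0.67]
cam z [-0.281 -0.112 -0.953] off [ 71.  30. 143.]
```

```bash
python3 -m creep '[[255,[-1,-1.5,-7],0],[255,[0,0,-10],0],[255,[0,0,-12],0],[255,[0,0,-10],0],[255,[0,0,-9],0],[255,[0,0,-5],0],[255,[0,0,-2],0],[255,[0,0,0],0]]' 60;python3 st.py; python3 -m creep '[[110,[0,0,0],0],[100,[0,0,0],0],[90,[0,0,0],0],[80,[0,0,0],0],[80,[0,0,0],0],[80,[0,0,0],0],[80,[0,0,0],0],[80,[0,0,0],0]]' 60; python3 -m creep '[[80,[0,0,5],0],[80,[0,0,12],0],[80,[0,0,20],0],[80,[0,0,22],0],[60,[0,0,12],0],[55,[0,0,4],0],[55,[0,0,0],0],[55,[0,0,0],0]]' 60;python3 wr.py w23; python3 sc.py w23.npy '[-110,-50,-37,-24]'
```

```text
time: 39.55
tool_pos: [0.5696, -0.2972, 0.0451]
tcp_rot: [2.011, 0.391, -2.016]
wrist_force: [-3.6, 3.1, 7.3]
width: 0.514
t 39.55 pos [ 569.6 -297.2   45.1] jaw yaw -1.190 xaxis [-0.003  0.002 -1.   ] F [-3.6  3.1  7.3] w 0.514 q [-0.52  0.37  1.83  0.    0.94  0.67]
cam z [-0.284 -0.111 -0.953] off [ 71.  29. 143.]
time: 40.22
tool_pos: [0.5706, -0.2978, 0.0442]
tcp_rot: [2.013, 0.388, -2.013]
wrist_force: [0.4, -0.4, 0.3]
width: 0.684
time: 40.88
tool_pos: [0.5704, -0.2978, 0.1192]
tcp_rot: [2.013, 0.388, -2.013]
wrist_force: [-1.0, 0.2, -0.7]
width: 0.781
t 40.88 pos [ 570.4 -297.8  119.2] jaw yaw -1.190 xaxis [-0.  0. -1.] F [-1.   0.2 -0.7] w 0.781 q [-0.52  0.29  1.78 -0.    1.07  0.67]
y -110: -12:20 -8:20 -4:19 0:- 4:22 8:25 12:29 16:33 20:37 24:41 28:45 32:49 36:51 40:55 44:58 48:63 52:65 56:44 60:34 64:10 68:9 72:7 76:-0 
y -50: -12:20 -8:20 -4:19 0:- 4:22 8:27 12:30 16:33 20:37 24:40 28:44 32:48 36:51 40:55 44:59 48:62 52:65 56:61 60:34 64:10 68:10 72:9 76:-0 
y -37: -12:20 -8:20 -4:19 0:- 4:22 8:26 12:30 16:34 20:37 24:42 28:46 32:48 36:52 40:54 44:59 48:62 52:65 56:60 60:31 64:10 68:10 72:8 76:-0 
y -24: -12:20 -8:20 -4:19 0:16 4:22 8:26 12:30 16:34 20:38 24:41 28:45 32:48 36:51 40:55 44:59 48:62 52:64 56:60 60:31 64:9 68:10 72:8 76:-0
```

View pics/w23.png

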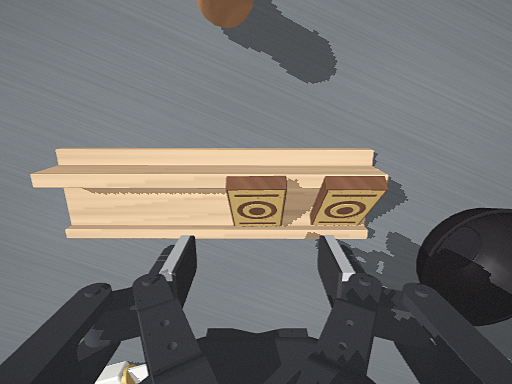

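```bash
python3 -m creep '[[55,[0,6,6],0.1],[55,[-1,12,8],0.122],[55,[-1.2,18,8],0.122],[55,[-1.2,19,8],0.122],[55,[-1.2,19,0],0.122],[55,[-1.2,19,0],0.122],[55,[-1.2,19,0],0.122],[55,[-1.2,19,0],0.122]]' 60; for i in 1 2 3; do python3 -m creep '[[55,[-1.2,19,0],0.122],[55,[-1.2,19,0],0.122],[55,[-1.2,19,0],0.122],[55,[-1.2,19,0],0.122],[55,[-1.2,19,0],0.122],[55,[-1.2,19,0],0.122],[55,[-1.2,19,0],0.122],[55,[-1.2,19,0],0.122]]';done; python3 st.py
```

```text
time: 41.6
tool_pos: [0.5611, -0.1656, 0.1474]
tcp_rot: [1.376, 1.094, -1.379]
wrist_force: [1.0, 0.4, -0.2]
width: 0.782
time: 42.27
tool_pos: [0.5514, -0.0139, 0.1474]
tcp_rot: [0.644, 1.476, -0.645]
wrist_force: [0.3, 0.5, 0.1]
width: 0.784
time: 42.93
tool_pos: [0.5418, 0.1378, 0.1474]
tcp_rot: [-0.119, 1.571, 0.119]
wrist_force: [0.4, -0.5, 0.6]
width: 0.785
time: 43.6
tool_pos: [0.5323, 0.2895, 0.1473]
tcp_rot: [-0.877, 1.39, 0.877]
wrist_force: [-0.9, 0.7, -0.1]
width: 0.785
t 43.60 pos [532.3 289.5 147.3] jaw yaw 2.698 xaxis [-0.003 -0.002 -1.   ] F [-0.9  0.7 -0.1] w 0.785 q [ 0.46  0.2   1.84 -0.    1.1  -2.24]
cam z [ 0.126  0.271 -0.954] off [-33. -69. 143.]
```

```bash
python3 -m creep '[[55,[-1,12,0],0.1],[55,[-1,8,0],0.1],[55,[0,5,0],0.05],[55,[0,2,0],0.01],[55,[0,0,0],0],[55,[0,0,0],0],[55,[0,0,0],0],[55,[0,0,0],0]]'; python3 wr.py w24;python3 - <<'E'
from pl import *
p=cv2.imread("pics/w24.png");plaques(p,c,(150,400,60,300))
E
```

```text
time: 44.27
tool_pos: [0.5315, 0.3156, 0.149]
tcp_rot: [-1.068, 1.294, 1.068]
wrist_force: [-0.2, -0.4, -0.6]
width: 0.781
t 44.27 pos [531.5 315.6 149. ] jaw yaw 2.951 xaxis [-0. -0. -1.] F [-0.2 -0.4 -0.6] w 0.781 q [ 0.5   0.22  1.81 -0.    1.11 -2.46]
[183. 180.] [605.3 302.6] [71.  47.4] 81.1
[262. 205.] [562.1 335.5] [261.3 199.2] 84.7
```

View pics/w24.png

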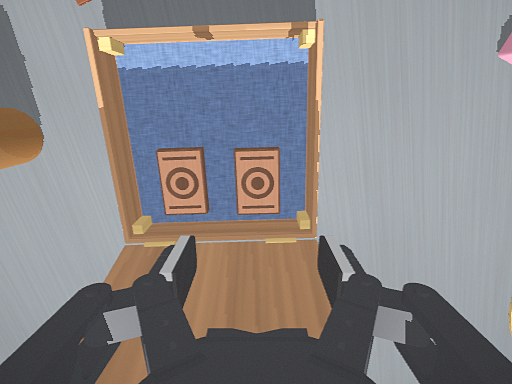

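```bash
python3 -m creep '[[55,[-1,1,-12],0],[55,[0,0,-20],0],[55,[0,0,-26],0],[55,[0,0,-26],0],[55,[0,0,-22],0],[55,[0,0,-15],0],[55,[0,0,-10],0],[55,[0,0,-5],0]]' 60; python3 st.py; python3 -m creep '[[55,[0,0,-5],0],[55,[0,0,-3],0],[55,[0,0,-1],0],[55,[0,0,0],0],[55,[0,0,0],0],[55,[0,0,0],0],[55,[0,0,0],0],[55,[0,0,0],0]]' 60;python3 wr.py w25
```

```text
time: 44.98
tool_pos: [0.5291, 0.3162, 0.0108]
tcp_rot: [-1.068, 1.296, 1.069]
wrist_force: [-0.8, 0.2, 0.6]
width: 0.788
t 44.98 pos [529.1 316.2  10.8] jaw yaw 2.952 xaxis [-0.003 -0.002 -1.   ] F [-0.8  0.2  0.6] w 0.788 q [ 0.5   0.38  1.9   0.    0.87 -2.45]
cam z [ 0.053  0.294 -0.954] off [-15. -75. 143.]
time: 45.65
tool_pos: [0.5308, 0.3173, 0.0048]
tcp_rot: [-1.069, 1.292, 1.068]
wrist_force: [0.0, -0.2, -0.4]
width: 0.782
t 45.65 pos [530.8 317.3   4.8] jaw yaw 2.952 xaxis [ 0.001  0.    -1.   ] F [ 0.  -0.2 -0.4] w 0.782 q [ 0.5   0.39  1.9  -0.    0.85 -2.45]
```

View pics/w25.png

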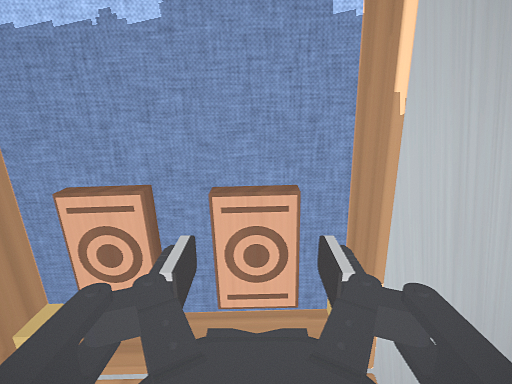

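Close, lift and look.

```bash
python3 -m creep '[[255,[0,0,0],0],[255,[0,0,0],0],[255,[0,0,0],0],[255,[0,0,0],0],[255,[0,0,0],0],[255,[0,0,2],0],[255,[0,0,6],0],[255,[0,0,12],0]]' 60; python3 -m creep '[[255,[0,-1,20],0],[255,[0,-3,27],0],[255,[0,-4,27],0],[255,[0,-5,20],0],[255,[0,-5,8],0],[255,[0,0,0],0],[255,[0,0,0],0],[255,[0,0,0],0]]';python3 wr.py w26
```

```text
time: 46.37
tool_pos: [0.5285, 0.316, 0.0225]
tcp_rot: [-1.069, 1.298, 1.07]
wrist_force: [-0.2, 0.6, -1.6]
width: 0.519
time: 47.03
tool_pos: [0.5294, 0.2986, 0.1246]
tcp_rot: [-1.068, 1.296, 1.069]
wrist_force: [-1.3, -0.7, -1.7]
width: 0.517
t 47.03 pos [529.4 298.6 124.6] jaw yaw 2.952 xaxis [-0.003 -0.001 -1.   ] F [-1.3 -0.7 -1.7] w 0.517 q [ 0.47  0.23  1.86  0.    1.06 -2.48]
```

View pics/w26.png

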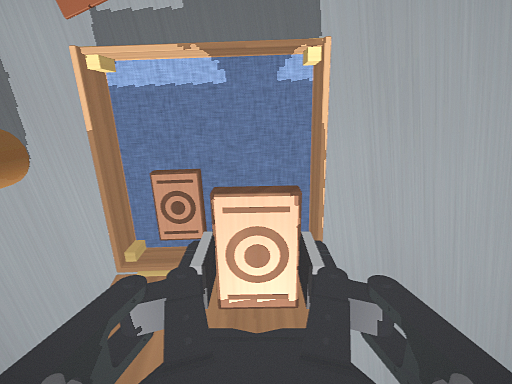

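```bash
python3 -m creep '[[255,[0,-10,0],-0.06],[255,[0.7,-20,0],-0.08],[255,[0.7,-28,0],-0.09],[255,[0.7,-28,0],-0.09],[255,[0.7,-28,0],-0.09],[255,[0.7,-28,0],-0.09],[255,[0.7,-28,0],-0.09],[255,[0.7,-28,0],-0.09]]' 60;python3 -m creep '[[255,[0.7,-28,0],-0.09],[255,[0.7,-28,0],-0.09],[255,[0.7,-28,0],-0.06],[255,[0.7,-28,0],-0.05],[255,[0.7,-28,0],-0.031],[255,[0.7,-28,0],0],[255,[0.7,-28,-4],0],[255,[0.7,-28,-4],0]]';python3 -m creep '[[255,[0.7,-28,-4],0],[255,[0.7,-28,-4],0],[255,[0.7,-28,-4],0],[255,[0.1,-20.6,-5],0],[255,[0,0,0],0],[255,[0,0,0],0],[255,[0,0,0],0],[255,[0,0,0],0]]'; python3 wr.py w27
```

```text
time: 47.75
tool_pos: [0.5341, 0.0999, 0.1243]
tcp_rot: [-0.545, 1.504, 0.547]
wrist_force: [1.3, 0.3, -0.9]
width: 0.515
time: 48.42
tool_pos: [0.5401, -0.1238, 0.1166]
tcp_rot: [-0.298, 1.552, 0.3]
wrist_force: [0.4, -0.4, -1.3]
width: 0.518
time: 49.08
tool_pos: [0.5429, -0.2263, 0.1005]
tcp_rot: [-0.298, 1.551, 0.3]
wrist_force: [0.1, -0.0, -1.1]
width: 0.518
t 49.08 pos [ 542.9 -226.3  100.5] jaw yaw 1.952 xaxis [-0.001  0.001 -1.   ] F [ 0.1 -0.  -1.1] w 0.518 q [-0.44  0.22  1.92  0.    1.01 -2.39]
```

View pics/w27.png

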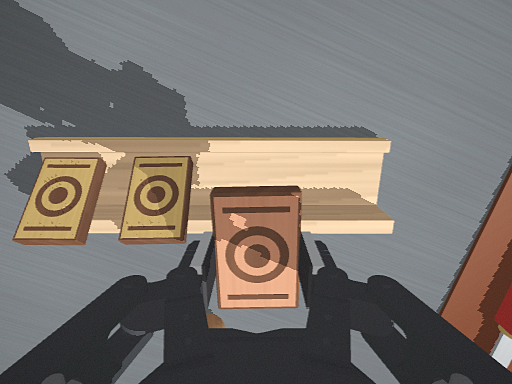

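```bash
python3 -m creep '[[255,[0,-1,-7],0],[255,[0,0,-10],0],[255,[0,0,-12],0],[255,[0,0,-10],0],[255,[0,0,-9],0],[255,[0,0,-5],0],[255,[0,0,-2],0],[255,[0,0,0],0]]' 60;python3 st.py; python3 -m creep '[[110,[0,0,0],0],[100,[0,0,0],0],[90,[0,0,0],0],[80,[0,0,0],0],[80,[0,0,0],0],[80,[0,0,0],0],[80,[0,0,0],0],[80,[0,0,0],0]]' 60; python3 -m creep '[[80,[0,0,5],0],[80,[0,0,12],0],[80,[0,0,20],0],[80,[0,0,22],0],[60,[0,0,12],0],[55,[0,0,4],0],[55,[0,0,0],0],[55,[0,0,0],0]]' 60;python3 wr.py w28; python3 sc.py w28.npy '[-110,-37,25,37,50]'
```

```text
time: 49.8
tool_pos: [0.5427, -0.2282, 0.0452]
tcp_rot: [-0.298, 1.551, 0.299]
wrist_force: [0.7, 0.1, -1.4]
width: 0.519
t 49.80 pos [ 542.7 -228.2   45.2] jaw yaw 1.951 xaxis [-0.001  0.001 -1.   ] F [ 0.7  0.1 -1.4] w 0.519 q [-0.44  0.28  1.95 -0.    0.91 -2.39]
cam z [ 0.278  0.112 -0.954] off [-72. -28. 143.]
time: 50.47
tool_pos: [0.5433, -0.2285, 0.0464]
tcp_rot: [-0.299, 1.55, 0.298]
wrist_force: [0.5, 0.5, -0.1]
width: 0.688
time: 51.13
tool_pos: [0.543, -0.2283, 0.1211]
tcp_rot: [-0.298, 1.55, 0.299]
wrist_force: [0.3, 0.4, -0.1]
width: 0.784
t 51.13 pos [ 543.  -228.3  121.1] jaw yaw 1.951 xaxis [-0.  0. -1.] F [ 0.3  0.4 -0.1] w 0.784 q [-0.44  0.2   1.9  -0.    1.05 -2.39]
red ((562.4723510742188, 53.51861572265625), (43.595977783203125, 15.10212230682373), 37.167198181152344) [506.85 307.35]
y -110: -12:18 -8:20 -4:20 0:10 4:20 8:25 12:28 16:33 20:37 24:41 28:45 32:49 36:51 40:55 44:59 48:62 52:65 56:62 60:59 64:- 68:- 72:- 76:0 
y -37: -12:18 -8:20 -4:20 0:10 4:22 8:26 12:29 16:34 20:37 24:42 28:45 32:48 36:52 40:55 44:59 48:62 52:64 56:61 60:57 64:- 68:- 72:- 76:- 
y 25: -12:18 -8:20 -4:20 0:10 4:10 8:21 12:26 16:30 20:34 24:38 28:43 32:47 36:51 40:55 44:59 48:64 52:67 56:67 60:63 64:- 68:- 72:- 76:- 
y 37: -12:17 -8:20 -4:20 0:10 4:10 8:21 12:26 16:30 20:34 24:40 28:44 32:48 36:52 40:55 44:59 48:64 52:67 56:67 60:62 64:- 68:- 72:- 76:- 
y 50: -12:17 -8:20 -4:20 0:10 4:10 8:21 12:26 16:30 20:34 24:39 28:43 32:47 36:51 40:55 44:59 48:63 52:67 56:66 60:63 64:- 68:- 72:- 76:-
```

View pics/w28.png

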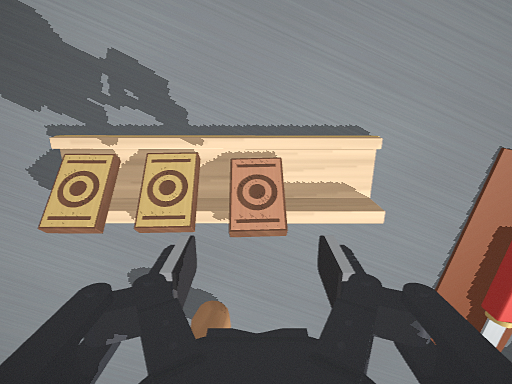

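```bash
python3 -m creep '[[75,[0,0,-12],0],[75,[0,0,-18],0],[75,[0,0,-20],0],[75,[0,0,-16],0],[75,[0,0,-10],0],[75,[0,0,-5],0],[75,[0,0,-1],0],[75,[0,0,0],0]]' 30;python3 -m creep '[[255,[0,0,0],0],[255,[0,0,0],0],[255,[0,0,0],0],[255,[0,0,0],0],[255,[0,0,1],0],[255,[-2,-1,0],0],[255,[-2,-1,0],0],[255,[-1.5,-0.5,0],0]]' 30; python3 st.py;python3 -m creep '[[255,[0,0,0],0],[255,[0,0,0],0],[110,[0,0,0],0],[100,[0,0,0],0],[80,[0,0,0],0],[80,[0,0,0],0],[80,[0,0,0],0],[80,[0,0,0],0]]'; python3 -m creep '[[80,[0,0,5],0],[80,[0,0,12],0],[80,[0,0,20],0],[80,[0,0,22],0],[60,[0,0,17],0],[55,[0,0,4],0],[55,[0,0,0],0],[55,[0,0,0],0]]' 60;python3 wr.py w29;python3 sc.py w29.npy '[-37,25,37,50]'
```

```text
time: 51.85
tool_pos: [0.5431, -0.2284, 0.0387]
tcp_rot: [-0.298, 1.551, 0.299]
wrist_force: [0.2, -0.3, 0.2]
width: 0.709
time: 52.52
tool_pos: [0.5378, -0.231, 0.0404]
tcp_rot: [-0.298, 1.55, 0.298]
wrist_force: [0.4, 0.5, -0.0]
width: 0.523
t 52.52 pos [ 537.8 -231.    40.4] jaw yaw 1.951 xaxis [ 0.001 -0.    -1.   ] F [ 0.4  0.5 -0. ] w 0.523 q [-0.45  0.28  1.96  0.    0.89 -2.4 ]
cam z [ 0.28   0.112 -0.953] off [-73. -28. 143.]
time: 53.18
tool_pos: [0.5377, -0.2309, 0.0402]
tcp_rot: [-0.298, 1.55, 0.299]
wrist_force: [1.1, 0.3, -1.0]
width: 0.689
time: 53.85
tool_pos: [0.5377, -0.2309, 0.1205]
tcp_rot: [-0.299, 1.55, 0.298]
wrist_force: [-0.5, 0.0, -0.5]
width: 0.784
t 53.85 pos [ 537.7 -230.9  120.5] jaw yaw 1.951 xaxis [ 0. -0. -1.] F [-0.5  0.  -0.5] w 0.784 q [-0.45  0.19  1.91 -0.    1.04 -2.4 ]
red ((561.627197265625, 53.47674560546875), (45.29372024536133, 15.152314186096191), 37.181583404541016) [506.77108434 311.87951807]
y -37: -12:14 -8:19 -4:20 0:10 4:22 8:26 12:30 16:33 20:37 24:41 28:45 32:48 36:52 40:55 44:58 48:62 52:64 56:61 60:- 64:- 68:- 72:- 76:- 
y 25: -12:13 -8:19 -4:19 0:20 4:23 8:27 12:31 16:34 20:38 24:41 28:45 32:48 36:51 40:55 44:58 48:61 52:63 56:60 60:- 64:- 68:- 72:- 76:- 
y 37: -12:13 -8:20 -4:20 0:20 4:24 8:27 12:30 16:34 20:39 24:42 28:45 32:48 36:51 40:54 44:58 48:61 52:63 56:59 60:57 64:- 68:- 72:- 76:- 
y 50: -12:14 -8:20 -4:20 0:20 4:24 8:27 12:31 16:34 20:38 24:41 28:45 32:48 36:51 40:55 44:58 48:61 52:63 56:59 60:- 64:- 68:- 72:- 76:-
```

```bash
python3 -m creep '[[55,[1,10,0],0],[55,[2,20,3],0.02],[55,[3.5,28,3],0.04],[55,[3.5,28,3],0.05],[55,[3.5,28,3],0.05],[55,[3.5,28,3],0.05],[55,[3.5,28,3],0.05],[55,[3.5,28,0],0.05]]' 60;python3 -m creep '[[55,[3.5,28,0],0.05],[55,[3.5,28,0],0.05],[55,[3.5,28,0],0.05],[55,[3.5,28,0],0.05],[55,[3.5,28,0],0.05],[55,[3.5,28,0],0.05],[55,[3.5,28,0],0.05],[55,[3.5,28,0],0.05]]';python3 -m creep '[[55,[3.5,28,0],0.05],[55,[3.5,28,0],0.05],[55,[3.5,28,0],0.05],[55,[3,20,0],0.05],[55,[1,8,0],0.05],[55,[0,0,0],0.04],[55,[0,0,0],0],[55,[0,0,0],0]]'; python3 wr.py w30
```

```text
time: 54.57
tool_pos: [0.561, -0.0309, 0.1374]
tcp_rot: [-0.541, 1.503, 0.543]
wrist_force: [1.1, -1.0, 0.3]
width: 0.787
time: 55.23
tool_pos: [0.5883, 0.1929, 0.1365]
tcp_rot: [-0.85, 1.401, 0.852]
wrist_force: [0.2, 0.4, -0.1]
width: 0.783
time: 55.9
tool_pos: [0.603, 0.3033, 0.1366]
tcp_rot: [-1.067, 1.296, 1.069]
wrist_force: [-0.0, -0.0, -0.8]
width: 0.782
t 55.90 pos [603.  303.3 136.6] jaw yaw 2.951 xaxis [-0.003 -0.001 -1.   ] F [-0.  -0.  -0.8] w 0.782 q [ 0.43  0.33  1.69  0.    1.12 -2.52]
```

View pics/w30.png

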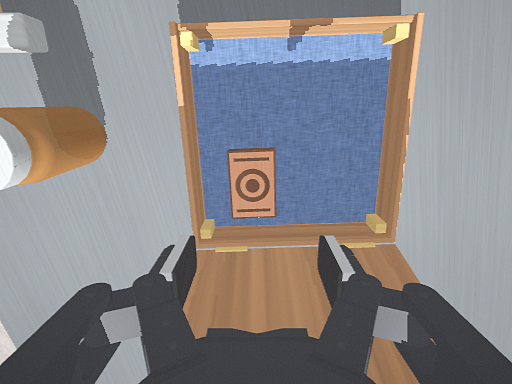

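```bash
python3 -m creep '[[55,[2.5,0,-12],-0.03],[55,[0,0,-20],0],[55,[0,0,-24],0],[55,[0,0,-24],0],[55,[0,0,-20],0],[55,[0,0,-14],0],[55,[0,0,-9],0],[55,[0,0,-5],0]]' 60; python3 st.py; python3 -m creep '[[55,[0,0,-3],0],[55,[0,0,-1],0],[55,[0,0,0],0],[55,[0,0,0],0],[55,[0,0,0],0],[55,[0,0,0],0],[55,[0,0,0],0],[55,[0,0,0],0]]' 60;python3 wr.py w31
```

```text
time: 56.62
tool_pos: [0.6059, 0.3024, 0.0087]
tcp_rot: [-1.045, 1.308, 1.045]
wrist_force: [0.3, 0.3, 0.6]
width: 0.788
t 56.62 pos [605.9 302.4   8.7] jaw yaw 2.920 xaxis [-0.002 -0.001 -1.   ] F [0.3 0.3 0.6] w 0.788 q [ 0.43  0.47  1.76  0.    0.91 -2.49]
cam z [ 0.064  0.293 -0.954] off [-17. -74. 143.]
time: 57.28
tool_pos: [0.6069, 0.3032, 0.0066]
tcp_rot: [-1.045, 1.305, 1.045]
wrist_force: [-0.5, -0.4, -0.2]
width: 0.784
t 57.28 pos [606.9 303.2   6.6] jaw yaw 2.921 xaxis [ 0.  0. -1.] F [-0.5 -0.4 -0.2] w 0.784 q [ 0.43  0.48  1.76  0.    0.9  -2.49]
```

View pics/w31.png

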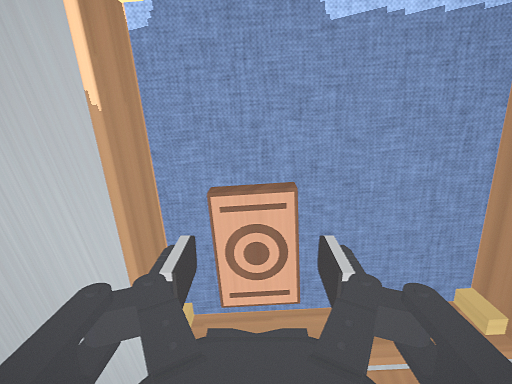

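Good; 2.5 mm lower, close, lift.

```bash
python3 -m creep '[[55,[-0.5,0,-2.5],0],[255,[0,0,0],0],[255,[0,0,0],0],[255,[0,0,0],0],[255,[0,0,0],0],[255,[0,0,0],0],[255,[0,0,5],0],[255,[0,0,12],0]]' 60; python3 -m creep '[[255,[0,-1,20],0],[255,[0,-3,27],-0.02],[255,[0,-4,27],-0.02],[255,[0,-5,20],-0.02],[255,[0,-5,8],0],[255,[0,0,0],0],[255,[0,0,0],0],[255,[0,0,0],0]]';python3 wr.py w32
```

```text
time: 58.0
tool_pos: [0.6041, 0.3021, 0.0187]
tcp_rot: [-1.045, 1.311, 1.047]
wrist_force: [-0.0, 0.3, -2.3]
width: 0.521
time: 58.67
tool_pos: [0.605, 0.2846, 0.121]
tcp_rot: [-1.0, 1.332, 1.001]
wrist_force: [-0.2, 0.4, -1.4]
width: 0.521
t 58.67 pos [605.  284.6 121. ] jaw yaw 2.861 xaxis [-0.003 -0.001 -1.   ] F [-0.2  0.4 -1.4] w 0.521 q [ 0.4   0.34  1.72  0.    1.09 -2.46]
```

View pics/w32.png

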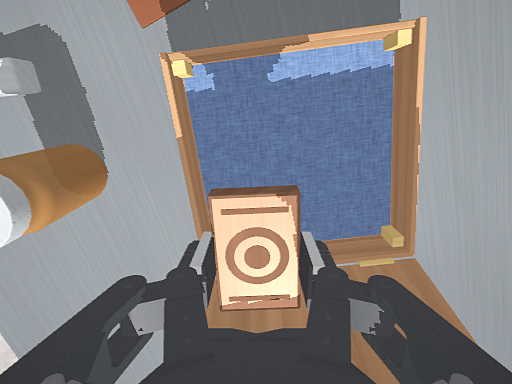

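```bash
python3 -m creep '[[255,[-3,-10,0],-0.06],[255,[-5,-20,0],-0.08],[255,[-5.5,-28,0],-0.09],[255,[-5.5,-28,0],-0.09],[255,[-5.5,-28,0],-0.09],[255,[-5.5,-28,0],-0.08],[255,[-5.5,-28,0],-0.08],[255,[-5.5,-28,0],-0.08]]' 60;python3 -m creep '[[255,[-5.5,-28,0],-0.08],[255,[-5.5,-28,0],-0.07],[255,[-5.5,-28,0],-0.06],[255,[-5.5,-28,0],-0.05],[255,[-5.5,-28,0],0],[255,[-5.5,-28,-4],0],[255,[-5.5,-28,-4],0],[255,[-5.5,-28,-4],0]]';python3 -m creep '[[255,[-6,-21.3,-4],0],[255,[0,0,-4],0],[255,[0,0,0],0],[255,[0,0,0],0],[255,[0,0,0],0],[255,[0,0,0],0],[255,[0,0,0],0],[255,[0,0,0],0]]'; python3 wr.py w33
```

```text
time: 59.38
tool_pos: [0.5635, 0.086, 0.1207]
tcp_rot: [-0.498, 1.516, 0.5]
wrist_force: [-0.1, -0.2, -0.1]
width: 0.519
time: 60.05
tool_pos: [0.5198, -0.1377, 0.1089]
tcp_rot: [-0.298, 1.553, 0.3]
wrist_force: [0.1, -0.0, -0.6]
width: 0.522
time: 60.72
tool_pos: [0.5156, -0.1576, 0.103]
tcp_rot: [-0.3, 1.55, 0.299]
wrist_force: [-1.2, 0.4, -0.1]
width: 0.518
t 60.72 pos [ 515.6 -157.6  103. ] jaw yaw 1.952 xaxis [ 0. -0. -1.] F [-1.2  0.4 -0.1] w 0.518 q [-0.34  0.13  2.02  0.    1.   -2.3 ]
red ((528.28173828125, 50.768882751464844), (92.5697021484375, 46.58524703979492), 13.169684410095215) [465.93670886 285.52405063]
```

View pics/w33.png

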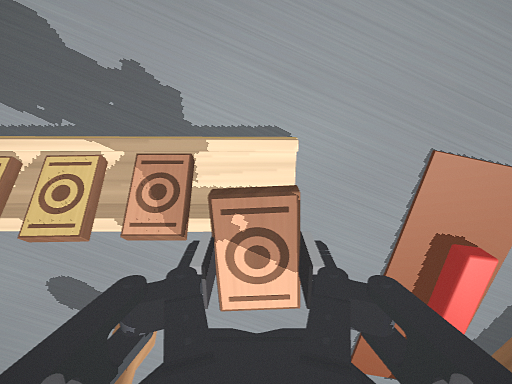

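```bash
python3 -m creep '[[255,[-1.5,-1,-8],0],[255,[0,0,-11],0],[255,[0,0,-12],0],[255,[0,0,-11],0],[255,[0,0,-9],0],[255,[0,0,-5],0],[255,[0,0,-2],0],[255,[0,0,0],0]]' 60;python3 st.py; python3 -m creep '[[110,[0,0,0],0],[100,[0,0,0],0],[90,[0,0,0],0],[80,[0,0,0],0],[80,[0,0,0],0],[80,[0,0,0],0],[80,[0,0,0],0],[80,[0,0,0],0]]' 60; python3 -m creep '[[80,[0,0,5],0],[80,[0,0,12],0],[80,[0,0,20],0],[80,[0,0,22],0],[60,[0,0,12],0],[55,[0,0,4],0],[55,[0,0,0],0],[55,[0,0,0],0]]' 60;python3 wr.py w34; python3 sc.py w34.npy '[-37,37,100,112,124]'
```

```text
time: 61.43
tool_pos: [0.5131, -0.1591, 0.0438]
tcp_rot: [-0.298, 1.552, 0.299]
wrist_force: [0.3, -0.6, -0.6]
width: 0.523
t 61.43 pos [ 513.1 -159.1   43.8] jaw yaw 1.951 xaxis [-0.002  0.001 -1.   ] F [ 0.3 -0.6 -0.6] w 0.523 q [-0.35  0.2   2.06 -0.    0.88 -2.3 ]
cam z [ 0.278  0.112 -0.954] off [-72. -28. 143.]
time: 62.1
tool_pos: [0.5138, -0.1593, 0.0449]
tcp_rot: [-0.299, 1.55, 0.298]
wrist_force: [0.1, 0.0, -0.8]
width: 0.69
time: 62.77
tool_pos: [0.5135, -0.1592, 0.1196]
tcp_rot: [-0.298, 1.55, 0.298]
wrist_force: [-0.2, -0.2, -0.5]
width: 0.78
t 62.77 pos [ 513.5 -159.2  119.6] jaw yaw 1.951 xaxis [-0.  0. -1.] F [-0.2 -0.2 -0.5] w 0.780 q [-0.35  0.1   2.01  0.    1.03 -2.3 ]
red ((521.3092651367188, 50.10503387451172), (77.98555755615234, 45.057621002197266), 13.926117897033691) [453.17980296 273.04679803]
y -37: -12:18 -8:20 -4:20 0:10 4:22 8:26 12:30 16:33 20:38 24:42 28:45 32:49 36:52 40:55 44:59 48:62 52:65 56:62 60:59 64:- 68:- 72:- 76:- 
y 37: -12:16 -8:20 -4:20 0:20 4:24 8:27 12:31 16:35 20:39 24:42 28:45 32:49 36:52 40:55 44:59 48:62 52:64 56:60 60:57 64:- 68:- 72:- 76:- 
y 100: -12:16 -8:20 -4:20 0:10 4:10 8:24 12:28 16:32 20:36 24:40 28:44 32:48 36:51 40:55 44:59 48:63 52:66 56:66 60:62 64:- 68:- 72:- 76:- 
y 112: -12:15 -8:20 -4:20 0:10 4:12 8:24 12:28 16:32 20:37 24:41 28:44 32:48 36:52 40:55 44:59 48:63 52:66 56:65 60:62 64:- 68:- 72:- 76:- 
y 124: -12:14 -8:20 -4:20 0:10 4:19 8:24 12:28 16:32 20:36 24:40 28:44 32:48 36:51 40:55 44:59 48:63 52:66 56:64 60:61 64:- 68:- 72:- 76:-
```

View pics/w34.png

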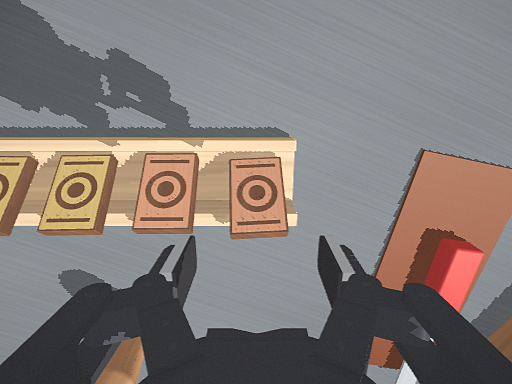

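```bash
python3 -m creep '[[255,[1,8,15],0],[255,[2,16,20],0],[255,[3.5,27,22],0],[255,[3.5,27,22],0],[255,[3.5,27,22],0],[255,[3.5,27,22],0],[255,[3.5,27,22],0],[255,[3.5,27,20],0]]' 60;python3 -m creep '[[255,[3.5,27,5],0],[255,[3.5,27,0],0],[255,[3.5,27,0],0],[255,[3.5,27,0],0],[255,[3.5,27,0],0],[255,[3.5,27,0],0],[255,[3.5,27,0],0],[255,[3.5,27,0],0]]'; python3 -m creep '[[255,[3.5,27,0],0],[255,[3.5,27,0],0],[255,[3.5,27,0],0],[255,[3.5,27,0],0],[255,[3.5,27,0],0],[255,[3,27,0],0],[255,[2,20,0],0],[255,[1,8,0],0]]';python3 -m creep '[[255,[0,0,0],0],[255,[0,0,0],0],[255,[0,0,0],0],[255,[0,0,0],0],[255,[0,0,0],0],[255,[0,0,0],0],[255,[0,0,0],0],[255,[0,0,0],0]]'; python3 wr.py w35
python3 - <<'E'
from h import *
p,d=read_camera("scene");cv2.imwrite("pics/s35.png",p);np.save("s35.npy",d)
p,d=read_camera("top");cv2.imwrite("pics/t35.png",p);np.save("t35.npy",d)
E
```

```text
time: 63.48
tool_pos: [0.5371, 0.028, 0.2844]
tcp_rot: [-0.298, 1.552, 0.299]
wrist_force: [1.0, -0.0, 0.2]
width: 0.002
time: 64.15
tool_pos: [0.565, 0.2439, 0.2876]
tcp_rot: [-0.299, 1.553, 0.298]
wrist_force: [1.3, -0.1, -0.4]
width: -0.001
time: 64.82
tool_pos: [0.5883, 0.4352, 0.2867]
tcp_rot: [-0.301, 1.553, 0.3]
wrist_force: [-0.2, 0.1, 0.2]
width: 0.002
time: 65.48
tool_pos: [0.5894, 0.4323, 0.2901]
tcp_rot: [-0.298, 1.55, 0.298]
wrist_force: [-0.4, 1.5, 0.4]
width: -0.001
t 65.48 pos [589.4 432.3 290.1] jaw yaw 1.951 xaxis [ 0.  0. -1.] F [-0.4  1.5  0.4] w -0.001 q [ 0.6   0.34  1.4  -0.    1.4  -1.35]
red ((545.214599609375, 77.93037414550781), (57.92262649536133, 37.3993034362793), 10.997550010681152) [10.62987013 29.29220779]
blade ((573.993408203125, 438.20257568359375), (1.4990636110305786, 4.495412349700928), 21.746370315551758) [263.5        148.83333333]
```

View pics/s35.png

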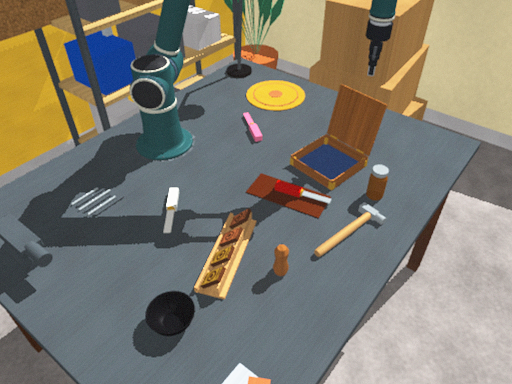

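View pics/t35.png

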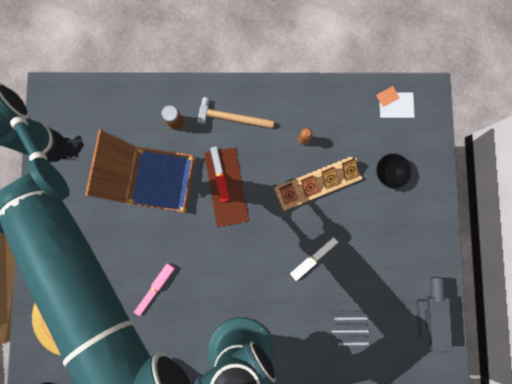

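View pics/w35.png

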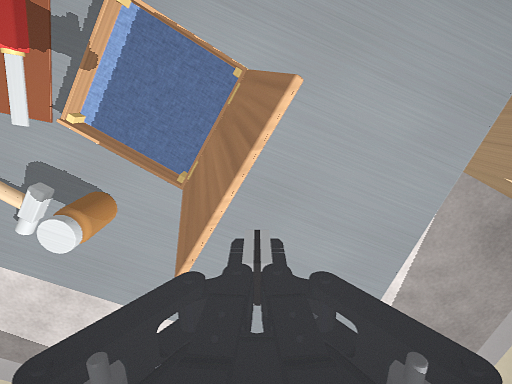

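Run:
```python
from meas import *
C=np.array([563.,267.]);a=np.radians(-8.88);ex=np.array([np.cos(a),np.sin(a)]);ey=np.array([-ex[1],ex[0]])
for n,cn in(("t35.npy","top"),("s35.npy","scene")):
    d=np.load(n);P=cloud(cam(cn),d)*1000
    q=np.stack([(P[...,:2]-C)@ex,(P[...,:2]-C)@ey,P[...,2]],-1)[d>0]
    m=(abs(q[:,0])<80)&(q[:,1]>90)&(q[:,1]<175)&(q[:,2]>70)&(q[:,2]<245);A=q[m]
    print(cn,len(A),A.max(0),np.polyfit(A[:,2],A[:,1],1))
    for z in range(80,245,20):
        k=abs(A[:,2]-z)<10; print(z,np.percentile(A[k,1],[5,50,95]).round(0) if k.sum()>3 else 0)
t=cv2.imread("pics/t35.png");c=cam("top");H,S,V=cv2.split(cv2.cvtColor(t,cv2.COLOR_BGR2HSV))
reg=np.zeros(H.shape,bool);reg[140:230,203:252]=1
red=(S>200)&(V>150)&((H<5)|(H>175))&reg;print(rect(red,c,.028))
bl=(S<60)&(V>140)&reg;print(rect(bl,c,.0175))
```

```text
top 1891 [ 79.92243797 148.81705146 234.7637864 ] [ 0.24619486 84.53536745]
80 [101. 104. 108.]
100 [106. 109. 113.]
120 [111. 114. 117.]
140 [116. 119. 122.]
160 [120. 124. 127.]
180 [126. 128. 132.]
200 [130. 134. 137.]
220 [135. 139. 147.]
240 [138. 142. 146.]
scene 1902 [ 79.96294952 150.4638861  235.21403984] [ 0.23840594 86.64569479]
80 [100. 106. 111.]
100 [105. 110. 116.]
120 [110. 115. 120.]
140 [115. 120. 126.]
160 [119. 125. 130.]
180 [124. 130. 135.]
200 [129. 134. 139.]
220 [134. 139. 145.]
240 [135. 142. 146.]
(((493.1650085449219, 51.79520034790039), (13.343719482421875, 3.351113796234131), 89.89359283447266), array([224.77777778, 199.55555556]))
(((630.6857299804688, 85.61285400390625), (94.21731567382812, 23.69879913330078), 13.305521011352539), array([215.67741935, 159.5       ]))
```

```bash
python3 -m creep '[[255,[0.8,5,0],0],[255,[1,6,-5],0],[255,[0,0,-12],0],[255,[0,0,-20],0],[255,[0,0,-20],0],[255,[0,0,-18],0],[255,[0,0,-12],0],[255,[0,0,-7],0]]' 60; python3 st.py; python3 -m creep '[[255,[-1,-6.5,0],0],[255,[-1,-6.5,0],0],[255,[-1,-7,0],0],[255,[-1.2,-8,0],0],[255,[-1.2,-8,0],0],[255,[-1.2,-8,0],0],[255,[-1.2,-8,0],0],[255,[-1.2,-8,0],0]]'; python3 st.py;python3 -m creep '[[255,[-0.8,-5,0],0],[255,[-0.8,-5,0],0],[255,[-0.8,-5,0],0],[255,[-0.8,-5,-0.5],0],[255,[-0.8,-5,-0.5],0],[255,[-0.8,-5,-0.5],0],[255,[-0.8,-5,-0.5],0],[255,[-0.6,-4,-0.5],0]]'; python3 wr.py w36;python3 - <<'E'
from h import *
p,d=read_camera("scene");cv2.imwrite("pics/s36.png",p)
E
```

```text
time: 66.3
tool_pos: [0.5896, 0.4431, 0.1919]
tcp_rot: [-0.3, 1.555, 0.297]
wrist_force: [-0.4, 0.2, 0.5]
width: 0.001
t 66.30 pos [589.6 443.1 191.9] jaw yaw 1.952 xaxis [-0.004 -0.003 -1.   ] F [-0.4  0.2  0.5] w 0.001 q [ 0.61  0.41  1.49  0.    1.25 -1.34]
cam z [ 0.276  0.109 -0.955] off [-72. -27. 144.]
time: 66.97
tool_pos: [0.5824, 0.3829, 0.1968]
tcp_rot: [-0.298, 1.549, 0.299]
wrist_force: [1.0, 1.2, 3.7]
width: -0.003
t 66.97 pos [582.4 382.9 196.8] jaw yaw 1.951 xaxis [ 0.001  0.001 -1.   ] F [1.  1.2 3.7] w -0.003 q [ 0.55  0.33  1.59 -0.    1.22 -1.4 ]
cam z [ 0.281  0.112 -0.953] off [-73. -28. 143.]
time: 67.63
tool_pos: [0.5755, 0.3441, 0.1926]
tcp_rot: [-0.299, 1.551, 0.298]
wrist_force: [0.7, 1.8, -0.4]
width: 0.001
t 67.63 pos [575.5 344.1 192.6] jaw yaw 1.951 xaxis [-0.001 -0.001 -1.   ] F [ 0.7  1.8 -0.4] w 0.001 q [ 0.5   0.28  1.65 -0.    1.21 -1.45]
red ((536.9464721679688, 72.66663360595703), (76.75149536132812, 40.84861755371094), 13.238024711608887) [19.08606557 39.50819672]
blade ((451.1951599121094, 307.41827392578125), (94.22288513183594, 33.86174774169922), 81.0712661743164) [258.45590994  50.59099437]
```

View pics/s36.png

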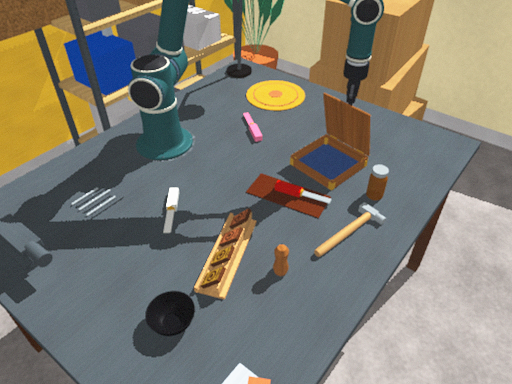

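View pics/w36.png

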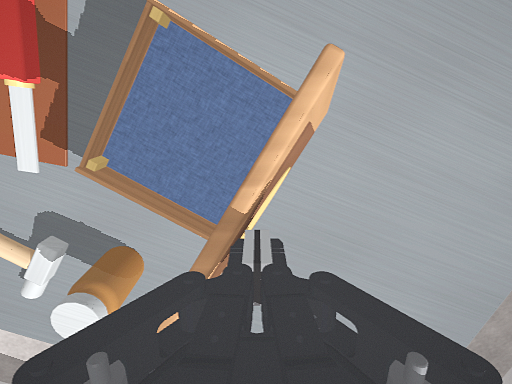

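```bash
python3 -m creep '[[255,[-0.8,-5,-0.8],0],[255,[-0.8,-5,-1.2],0],[255,[-0.8,-4.8,-1.5],0],[255,[-0.7,-4.7,-1.7],0],[255,[-0.7,-4.6,-1.9],0],[255,[-0.7,-4.5,-2.2],0],[255,[-0.7,-4.5,-2.3],0],[255,[-0.7,-4.4,-2.4],0]]'; python3 st.py; python3 -m creep '[[255,[-0.7,-4.4,-2.5],0],[255,[-0.7,-4.3,-2.5],0],[255,[-0.7,-4.2,-2.7],0],[255,[-0.6,-4.1,-2.8],0],[255,[-0.6,-4,-2.9],0],[255,[-0.6,-3.9,-3],0],[255,[-0.6,-3.8,-3.1],0],[255,[-0.6,-3.7,-3.2],0]]';python3 st.py;python3 -m creep '[[255,[-0.6,-3.6,-3.4],0],[255,[-0.5,-3.5,-3.5],0],[255,[-0.5,-3.3,-3.6],0],[255,[-0.5,-3.2,-3.7],0],[255,[-0.5,-3.1,-3.8],0],[255,[-0.5,-3,-3.9],0],[255,[-0.4,-2.9,-4],0],[255,[-0.4,-2.8,-4.1],0]]';  python3 wr.py w37;python3 - <<'E'
from h import *
p,d=read_camera("scene");cv2.imwrite("pics/s37.png",p)
E
```

```text
time: 68.4
tool_pos: [0.5701, 0.3067, 0.1793]
tcp_rot: [-0.298, 1.55, 0.298]
wrist_force: [0.4, 1.1, 1.6]
width: -0.001
t 68.40 pos [570.1 306.7 179.3] jaw yaw 1.951 xaxis [ 0.  0. -1.] F [0.4 1.1 1.6] w -0.001 q [ 0.46  0.25  1.72 -0.    1.17 -1.5 ]
cam z [ 0.28   0.112 -0.953] off [-72. -28. 143.]
time: 69.07
tool_pos: [0.5648, 0.2744, 0.1562]
tcp_rot: [-0.299, 1.55, 0.298]
wrist_force: [0.1, 1.0, 0.3]
width: 0.003
t 69.07 pos [564.8 274.4 156.2] jaw yaw 1.951 xaxis [-0. -0. -1.] F [0.1 1.  0.3] w 0.003 q [ 0.41  0.23  1.79 -0.    1.12 -1.54]
cam z [ 0.279  0.111 -0.954] off [-72. -28. 143.]
time: 69.73
tool_pos: [0.5608, 0.2491, 0.1261]
tcp_rot: [-0.298, 1.55, 0.298]
wrist_force: [-0.6, 0.2, 1.4]
width: 0.002
t 69.73 pos [560.8 249.1 126.1] jaw yaw 1.951 xaxis [-0. -0. -1.] F [-0.6  0.2  1.4] w 0.002 q [ 0.38  0.23  1.84  0.    1.06 -1.57]
red ((531.4783935546875, 67.90788269042969), (89.07842254638672, 41.002750396728516), 12.981348037719727) [61.28197674 74.12209302]
```

View pics/s37.png

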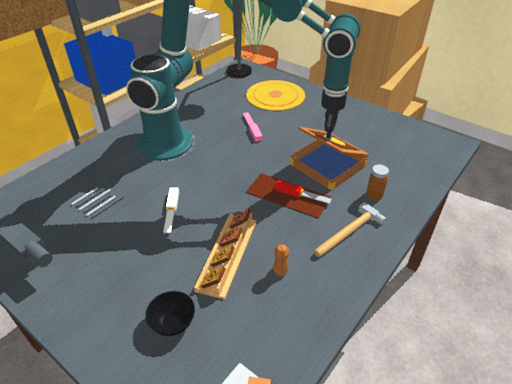

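```bash
python3 -m creep '[[255,[-0.4,-2.6,-4.2],0],[255,[-0.4,-2.5,-4.3],0],[255,[-0.4,-2.3,-4.4],0],[255,[-0.3,-2.1,-4.5],0],[255,[-0.3,-2,-4.6],0],[255,[-0.3,-1.8,-4.7],0],[255,[-0.3,-1.7,-4.8],0],[255,[-0.2,-1.6,-4.8],0]]'; python3 st.py; python3 -m creep '[[255,[-0.2,-1.5,-4.8],0],[255,[-0.2,-1.3,-4.8],0],[255,[-0.2,-1.1,-4.8],0],[255,[-0.1,-0.9,-4.8],0],[255,[-0.1,-0.7,-4.8],0],[255,[0,-0.5,-4.8],0],[255,[0,0,-4.8],0],[255,[0,0,-3],0]]';python3 st.py;python3 -m creep '[[255,[0,0,-1],0],[255,[0,0,-1],0],[255,[0,0,-1],0],[255,[0,0,0],0],[255,[0,0,0],0],[255,[0,0,0],0],[255,[0,0,0],0],[255,[0,0,0],0]]';python3 st.py
```

```text
time: 70.5
tool_pos: [0.5583, 0.2326, 0.0897]
tcp_rot: [-0.298, 1.55, 0.298]
wrist_force: [0.1, -0.9, -0.0]
width: 0.001
t 70.50 pos [558.3 232.6  89.7] jaw yaw 1.951 xaxis [-0. -0. -1.] F [ 0.1 -0.9 -0. ] w 0.001 q [ 0.35  0.26  1.89 -0.    1.   -1.6 ]
cam z [ 0.279  0.111 -0.954] off [-72. -28. 143.]
time: 71.17
tool_pos: [0.5573, 0.2268, 0.0529]
tcp_rot: [-0.299, 1.551, 0.298]
wrist_force: [0.1, -0.5, 0.7]
width: -0.001
t 71.17 pos [557.3 226.8  52.9] jaw yaw 1.951 xaxis [-0.001 -0.    -1.   ] F [ 0.1 -0.5  0.7] w -0.001 q [ 0.35  0.3   1.92  0.    0.93 -1.61]
cam z [ 0.279  0.111 -0.954] off [-72. -28. 143.]
time: 71.83
tool_pos: [0.5577, 0.227, 0.051]
tcp_rot: [-0.298, 1.55, 0.299]
wrist_force: [-1.7, -0.6, 4.2]
width: 0.001
t 71.83 pos [557.7 227.   51. ] jaw yaw 1.951 xaxis [ 0.  0. -1.] F [-1.7 -0.6  4.2] w 0.001 q [ 0.35  0.3   1.92  0.    0.92 -1.61]
cam z [ 0.28   0.112 -0.954] off [-72. -28. 143.]
```

```bash
python3 -m creep '[[255,[0,0,-1],0],[255,[0,0,-1],0],[255,[0,0,-0.5],0],[255,[0,0,0],0],[255,[0,0,0],0],[255,[0,0,0],0],[255,[0,0,0],0],[255,[0,0,0],0]]';python3 st.py;  python3 -m creep '[[255,[0,0,4],0],[255,[0,0,15],0],[255,[0,0,25],0],[255,[0,0,30],0],[255,[0,0,30],0],[255,[0,0,30],0],[255,[0,0,20],0],[255,[0,0,10],0]]';python3 -m creep '[[255,[-2,-10,0],0],[255,[-3,-20,0],0],[255,[-5,-28,0],0],[255,[-5,-28,0],0],[255,[-5,-28,0],0],[255,[-5,-28,0],0],[255,[-5,-28,0],0],[255,[-5,-28,0],0]]';python3 -m creep '[[255,[-5,-28,0],0],[255,[-5,-28,0],0],[255,[-5,-28,0],0],[255,[-5,-28,0],0],[255,[-5,-28,0],0],[255,[-5,-28,0],0],[255,[-5,-20,0],0],[255,[-3,-10,0],0]]';python3 -m creep '[[255,[0,0,0],0],[255,[0,0,0],0],[255,[0,0,0],0],[255,[0,0,0],0],[255,[0,0,0],0],[255,[0,0,0],0],[255,[0,0,0],0],[255,[0,0,0],0]]'; python3 wr.py w38
python3 - <<'E'
from h import *
p,d=read_camera("scene");cv2.imwrite("pics/s38.png",p);np.save("s38.npy",d)
p,d=read_camera("top");cv2.imwrite("pics/t38.png",p);np.save("t38.npy",d)
E
```

```text
time: 72.5
tool_pos: [0.5578, 0.227, 0.0508]
tcp_rot: [-0.298, 1.55, 0.299]
wrist_force: [-6.4, -2.4, 16.7]
width: -0.0
t 72.50 pos [557.8 227.   50.8] jaw yaw 1.951 xaxis [ 0.  0. -1.] F [-6.4 -2.4 16.7] w -0.000 q [ 0.35  0.3   1.92  0.    0.92 -1.61]
cam z [ 0.28   0.112 -0.954] off [-72. -28. 143.]
time: 73.17
tool_pos: [0.5596, 0.2275, 0.216]
tcp_rot: [-0.297, 1.544, 0.299]
wrist_force: [0.5, -0.8, -0.1]
width: -0.002
time: 73.83
tool_pos: [0.5204, 0.027, 0.2093]
tcp_rot: [-0.298, 1.554, 0.299]
wrist_force: [0.3, -1.2, -0.2]
width: -0.001
time: 74.5
tool_pos: [0.4822, -0.1713, 0.2095]
tcp_rot: [-0.296, 1.554, 0.298]
wrist_force: [0.7, -0.2, -0.3]
width: 0.003
time: 75.17
tool_pos: [0.4848, -0.1687, 0.2123]
tcp_rot: [-0.299, 1.55, 0.299]
wrist_force: [0.8, 0.7, 0.3]
width: 0.001
t 75.17 pos [ 484.8 -168.7  212.3] jaw yaw 1.952 xaxis [ 0. -0. -1.] F [0.8 0.7 0.3] w 0.001 q [-0.38 -0.03  1.97  0.    1.21 -2.34]
red ((530.2457275390625, 53.722747802734375), (96.26000213623047, 40.97325897216797), 13.810091018676758) [396.52884615 258.30769231]
```

View pics/s38.png

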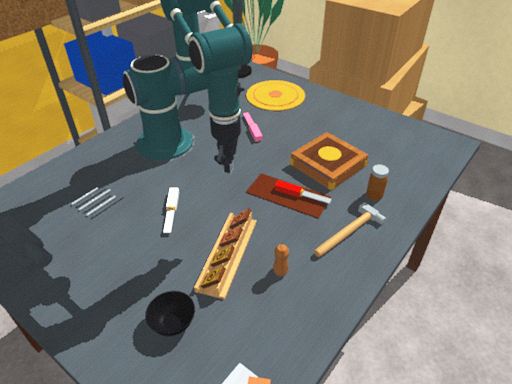

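View pics/t38.png

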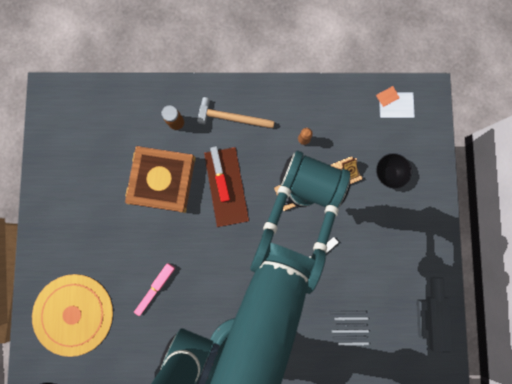

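View pics/w38.png

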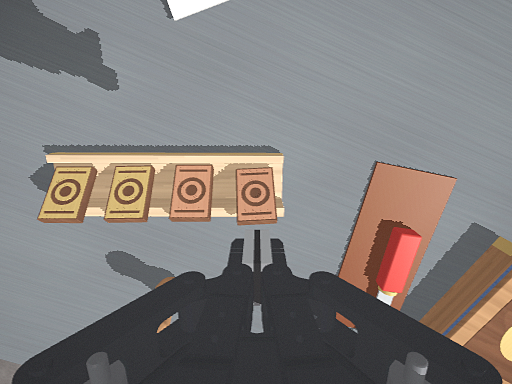

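Run:
```python
from meas import *
t=cv2.imread("pics/t38.png");c=cam("top");d=np.load("t38.npy");P=cloud(c,d)*1000;H,S,V=cv2.split(cv2.cvtColor(t,cv2.COLOR_BGR2HSV))
reg=np.zeros(H.shape,bool);reg[140:230,203:252]=1
red=(S>200)&(V>120)&((H<6)|(H>174))&reg;print(rect(red,c,.028),np.median(P[red],0),np.percentile(P[red][:,2],[10,90]))
bl=(S<60)&(V>140)&reg;print(rect(bl,c,.0175),np.percentile(P[bl][:,2],[10,50,90]))
C=np.array([563.,267.]);a=np.radians(-8.88);ex=np.array([np.cos(a),np.sin(a)]);ey=np.array([-ex[1],ex[0]])
q=np.stack([(P[...,:2]-C)@ex,(P[...,:2]-C)@ey,P[...,2]],-1).reshape(-1,3)
for y in(-85,-50,0,50,85):
    k=(abs(q[:,0])<85)&(abs(q[:,1]-y)<8);print(y,np.median(q[k,2]).round(1))
# change vs start
d0=np.load("top0.npy");P0=cloud(c,d0)*1000
for n,(u0,u1,v0,v1) in dict(oil=(155,195,95,135),mallet=(193,280,90,135),graver=(290,320,120,150),bowl=(370,420,145,195),pink=(130,180,255,320)).items():
    i0=cv2.imread("pics/top0.png")[v0:v1,u0:u1];i1=t[v0:v1,u0:u1];print(n,cv2.absdiff(i0,i1).mean().round(1),np.nanmedian(abs(d0-d)[v0:v1,u0:u1]).round(4), (abs(d0-d)[v0:v1,u0:u1]>.02).sum())
m=np.array([540.5,51.1]);r=np.radians(10.57);print("handle in mat frame",(np.median(P[red],0)[:2]-m)@np.array([[np.cos(r),-np.sin(r)],[np.sin(r),np.cos(r)]]))
import sys;sys.argv=["x"]
from sc import stand
stand("w38.npy",cam("wrist"),[-120,-105,-45,-30,30,45,100,112,124])
```

```text
(((532.3848876953125, 57.76710510253906), (85.64275360107422, 26.542638778686523), 18.003122329711914), array([223.85714286, 188.71428571])) [541.64684008  58.51969054  28.88967561] [25.96200361 32.07611934]
(((630.2556762695312, 85.72785949707031), (93.4330062866211, 23.1021671295166), 13.307917594909668), array([215.6557377 , 159.73770492])) [ 7.51774098 18.03689648 21.51189126]
-85 52.1
-50 52.6
0 53.2
50 53.1
85 52.3
oil 2.1 0.0026 10
mallet 2.2 0.0027 34
graver 2.0 0.0027 9
bowl 1.5 0.0027 22
pink 2.1 0.0026 26
handle in mat frame [2.48842323 7.08341724]
y -120: -12:14 -8:20 -4:20 0:11 4:21 8:26 12:30 16:33 20:38 24:42 28:46 32:48 36:52 40:56 44:60 48:63 52:66 56:64 60:60 64:- 68:- 72:- 76:0 
y -105: -12:12 -8:21 -4:20 0:11 4:21 8:26 12:30 16:34 20:38 24:41 28:45 32:48 36:53 40:55 44:59 48:64 52:66 56:64 60:61 64:- 68:- 72:- 76:1 
y -45: -12:14 -8:21 -4:21 0:11 4:22 8:27 12:30 16:35 20:38 24:42 28:45 32:49 36:52 40:55 44:60 48:63 52:65 56:63 60:59 64:- 68:- 72:- 76:- 
y -30: -12:14 -8:20 -4:21 0:11 4:23 8:28 12:31 16:34 20:38 24:42 28:45 32:49 36:52 40:56 44:59 48:63 52:66 56:62 60:58 64:- 68:- 72:- 76:1 
y 30: -12:12 -8:21 -4:20 0:16 4:24 8:28 12:31 16:35 20:39 24:43 28:46 32:49 36:52 40:55 44:59 48:62 52:64 56:61 60:58 64:- 68:- 72:- 76:- 
y 45: -12:13 -8:21 -4:21 0:16 4:24 8:28 12:31 16:35 20:39 24:42 28:46 32:48 36:52 40:55 44:58 48:62 52:64 56:61 60:57 64:- 68:- 72:- 76:- 
y 100: -12:13 -8:20 -4:20 0:11 4:12 8:24 12:28 16:32 20:36 24:40 28:44 32:48 36:52 40:55 44:59 48:63 52:67 56:67 60:63 64:- 68:- 72:- 76:- 
y 112: -12:11 -8:20 -4:21 0:11 4:12 8:25 12:29 16:33 20:37 24:41 28:45 32:49 36:52 40:56 44:59 48:63 52:66 56:66 60:62 64:- 68:- 72:- 76:- 
y 124: -12:11 -8:20 -4:21 0:10 4:12 8:25 12:29 16:32 20:36 24:40 28:44 32:48 36:51 40:55 44:59 48:63 52:66 56:65 60:61 64:- 68:- 72:- 76:-
```

```bash
python3 -c "
from workcell import finish_job
print(finish_job())"
```

```text
the job is handed in; nothing more can be done
None
```

I levered the lid open with the red pry blade, and nothing else touched it until it stood about 14° past upright. I then leaned all four plaques on the stand, shut the lid with the closed fingers and handed the job in at about 75 s.

- **Lid:** The lid top measured 52–53 mm high all over, against a nominal 51 mm. Pressing on it with about 17 N moved it no further, so I take it as fully shut.
- **Plaques:** All four stand behind the lip with their backs on the board, leaning at about 40–44°. The first and third first came to rest badly: the first hung on the lip and the third sat too steep. I re-gripped and shifted both. The fourth, nearest the case, is slightly skewed and about 2–3 mm short of its nominal spot, and I left it there.
- **Pry blade:** It had been knocked a few centimetres after I laid it down. It still lies flat, with the handle middle about 7 mm off the mat's centre line.
- **Bystanders:** The mallet, graver, bowl and oil jar look unchanged between the first and last top pictures. At the end the arm was clear of everything, with the tool about 210 mm above the bench.

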